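Rake tumbling stones out to dry

ROBOT

A 6-joint arm with a two-finger parallel gripper is mounted at the origin on the work surface. World frame = base frame: x ahead of the robot, y to its left, z up, the work surface at z = 0. Lengths are in m, angles in rad, forces in N, time in s.
With the tool pointing down it reaches from about 0.325 to 0.775 m from the base axis. Payload 5.5 kg.
Tool frame: the origin (TCP) lies midway between the tips of the shut fingers; the grasp point (between the pads) lies 19 mm behind it; z points along the fingers, y is the line along which they close (so a half turn about z gives the same grasp; the last joint's range is limited). The gripper opens to 85 mm and grips with 20 to 120 N. Pads are 22 mm wide; open, the fingers measure 114 mm over their backs; the gripper's body (76 mm by 85 mm) begins 54 mm behind the grasp point. The pads swing forward as they close: fully open they stand 13 mm farther back than shut.
Start: joints at [-0.057, 0.091, 1.231, -0, 1.82, -0.057], TCP at [0.6, -0, 0.231] pointing down, gripper open.
Joint ranges: [-2.87, 2.87], [-0.86, 2.18], [0.17, 2.46], [-1.51, 4.65], [0.06, 2.69], [-2.65, 2.65]. Speed limits (rad/s): [2.57, 2.57, 3.01, 3.14, 3.14, 3.14].

INTERFACE

Orientations are given as a rotation vector (axis times angle).
In Python, from rig import ctrl, cams, sign_off gives the robot as it stands.
- The arm moves only by the tool jog_arm, never from a script. Its argument "increments" is a list of rows, each a list of 7 numbers: the shift along the tool's x, y, z each as a share of 0.5 m, from -1 to 1, then the turn, a rotation vector about the tool's x, y, z each as a share of 90 degrees, from -1 to 1, then the gripper's target within -1 to 1 (fully open at 1, half-way at 0, shut at -1). A call has 1 to 5 rows; each row shifts and turns the commanded pose from where the row before left it, along the tool's axes as they then stand; what a row does not reach is not made up. A row lasts 1/8 s, in which the tool goes at most 62.5 mm and 10.7 degrees, less where a joint would pass 70% of its speed; a pose out of reach is approached as far as the arm can. A call with a number of a shift or a turn outside -1 to 1 is refused whole. A call with a gripper value outside its range is refused whole. The fingers move at their own pace and stop on an object; "squeeze" is the grip in N (left out, the last holds). Time passes only in rows, so rows that do not move let the fingers close. It gives the time, the measured TCP pose, the force, the opening and the grip force at its end, in the units of the state.
- ctrl.observe(): the state, without advancing time (a new reading comes with each control period).
- cams.capture(name): name is "scene" or "side" or "wrist"; returns a dict with "pixels" (384x512x3 uint8, red, green, blue), "fx", "fy", "cx", "cy" (pixels), "cam_to_world" (4x4, takes a point from camera to world coordinates); the wrist camera has in their place "hand_eye" (4x4, takes a point from camera to tool coordinates, whose origin is the TCP and whose axes are the flange's). Camera axes: x right, y up, looking along -z (the intrinsics and any distortion apply to the point x, -y, -z); pixel columns grow to the right and rows downward; lengths in m; the calibration is good to about 2 mm. A picture is of the moment at which its call begins: read the wrist's pose just before it. There is no depth.
- sign_off(): hands the job in; it is judged then, once.
The state is a dict: "time_s": time; "joint_pos": joint angles; "qvel": joint speeds; "joint_efforts": joint torques, N m; "tcp_pos": TCP position; "tool_rot": TCP orientation; "ft_force": force on the tool from outside, world axes, zero at the start; "ft_torque": the same for the moment, N m; "finger_gap": finger opening in m; "grasp_force": force on a finger pad.
Only numpy, scipy, OpenCV 4.12 (cv2) and the standard library are available. Lean on these libraries where they do the work, as an engineer would, in place of code of your own. Each camera call takes 0.05 s, during which the arm holds its last target. There are 200 camera calls.

TASK

Take the hand rake off its rest and rake the heap of ceramic tumbling stones out along the draining tray into one even layer to dry: every stone with a face down on the deck, none lying or leaning on another, and each third of the tray's length with its share, at least two stones. Pull from the heap towards the empty end with the sprung tines riding on the sloping deck through the middle and on towards that end, but lightly: more than 10 N scores the deck. Then lay the rake back in the notches of its rest as it was; do not touch the stones with the gripper, and leave the jar, the bin and the spool where they stand.

Things in the scene. Friction and masses are not known exactly. Their poses are not given: they have to be found in the camera images.
- tray: Fixed sheet-steel draining tray, open on top: inside 300 mm along its x, 140 mm along its y, walls 4 mm, rim 44 mm above the bench. Origin: centre of its underside, on the bench; z up. The stones start heaped in the +x third (centres x = 60 to 108 mm, two deep in places, some 25 mm clear behind them to the +x wall); the rest is empty. The thirds of the length meet at x = +50 and -50 mm.
- deck_hinge (a point): Middle of the +x end of the slotted metal deck inside the tray, on the deck's top, 8 mm above the bench at tray x = +147 mm. The deck is flat and hinged here; thumbscrews jack up its other end, so its top rises straight from here to anywhere between 8 and 29 mm above the bench at the -x wall. How far is not measured: feel it with the rake.
- rake: Loose hand rake, about 0.24 kg. Origin: on the handle's axis where it is to be gripped; x along the handle to the head, z up when the tines point down. Wooden handle 22 mm wide (y), 24 mm high, from x = -100 to +40 mm; cross bar 112 mm long (along y) at x = +56 mm, carrying the tines. Starts level in the rest's notches, tines hanging free, axes as the rest's.
- rake_tips (a point): Middle of the row of tine tips, the rake's lowest points, at rake x = +98, z = -68 mm (unloaded place; it does not move with the springs). Six coated wire tines 4 mm thick, 20 mm apart, row 104 mm wide, the last 38 mm straight down; each slippery and sprung about the cross bar: the whole row gives about 1 mm for every 4.5 N pressed straight down, or 2 N while being pulled; at most some 19 mm.
- rest: Fixed rake rest of grey steel: base plate 130 x 90 mm and two upright cheeks 4 mm thick, at x = -54 and +36 mm, each with a U notch 30 mm wide, its floor 68 mm and horns 88 mm above the bench. Origin: on the bench, right under the rake's origin when home (80 mm up); x along the handle to the head, which lies beyond the +x cheek. Grip the handle from above between the cheeks.
- stone0: Ceramic tumbling stone: worn triangular block about 34 mm a side (within a circle of 37 mm), 13 mm thick, about 17 g. Origin: centre of one flat face, the underside at the start; z through the thickness. Starts on the deck.
- stone1: Ceramic tumbling stone: worn triangular block about 34 mm a side (within a circle of 37 mm), 13 mm thick, about 17 g. Origin: centre of one flat face, the underside at the start; z through the thickness. Starts on the deck.
- stone2: Ceramic tumbling stone: worn triangular block about 34 mm a side (within a circle of 37 mm), 13 mm thick, about 17 g. Origin: centre of one flat face, the underside at the start; z through the thickness. Starts on the deck.
- stone3: Ceramic tumbling stone: worn triangular block about 34 mm a side (within a circle of 37 mm), 13 mm thick, about 17 g. Origin: centre of one flat face, the underside at the start; z through the thickness. Starts on the deck.
- stone4: Ceramic tumbling stone: worn triangular block about 34 mm a side (within a circle of 37 mm), 13 mm thick, about 17 g. Origin: centre of one flat face, the underside at the start; z through the thickness. Starts on the deck.
- stone5: Ceramic tumbling stone: worn triangular block about 34 mm a side (within a circle of 37 mm), 13 mm thick, about 17 g. Origin: centre of one flat face, the underside at the start; z through the thickness. Starts on the deck.
- stone6: Ceramic tumbling stone: worn triangular block about 34 mm a side (within a circle of 37 mm), 13 mm thick, about 17 g. Origin: centre of one flat face, the underside at the start; z through the thickness. Starts on top of other stones.
- stone7: Ceramic tumbling stone: worn triangular block about 34 mm a side (within a circle of 37 mm), 13 mm thick, about 17 g. Origin: centre of one flat face, the underside at the start; z through the thickness. Starts on top of other stones.
- stone8: Ceramic tumbling stone: worn triangular block about 34 mm a side (within a circle of 37 mm), 13 mm thick, about 17 g. Origin: centre of one flat face, the underside at the start; z through the thickness. Starts on top of other stones.
- stone9: Ceramic tumbling stone: worn triangular block about 34 mm a side (within a circle of 37 mm), 13 mm thick, about 17 g. Origin: centre of one flat face, the underside at the start; z through the thickness. Starts on top of other stones.
- jar: Bystander: closed plastic jar 64 mm across, 85 mm tall, standing on the bench. Origin under its centre.
- bin: Bystander: open blue parts bin 100 x 150 x 70 mm high on the bench. Origin under its centre.
- spool: Bystander: black filament spool lying flat on the bench, 110 mm across, 46 mm high. Origin under its centre.

How it is judged:
On the way, in this order (a step that is already met when the one before it is completed fails the run):
1. the rake is lifted off its rest (distance of rake from where it was at the start of the episode above 0.05 m and horizontal distance between rake and rest above 0.1 m), for 0.1 s.
2. the tines are drawn along the deck, touching it, through the middle of the tray (contact force between rake and tray above 0.4 N and linear speed of rake above 0.02 m/s and x of rake_tips in the frame of tray between -0.02 and 0.05 m), for 0.15 s.
3. the tines are drawn along the deck, touching it, on towards the empty end (contact force between rake and tray above 0.4 N and linear speed of rake above 0.02 m/s and x of rake_tips in the frame of tray between -0.15 and -0.02 m), for 0.15 s.
At the end, for the whole second after the job is handed in: Each stone is at rest in the tray with one of its faces down (within 0.25 rad) and its weight on the deck; each third of the length holds at least two stone origins; the rake lies still in its rest: within 20 mm along, 10 mm across, 6 mm in height and 0.12 rad of its place (contact force between each of stone0, stone1, stone2, stone3, stone4, stone5, stone6, stone7, stone8, stone9 and tray above 0.04 N and (angle between stone0's own z axis and vertical below 0.25 rad or angle between stone0's own z axis and vertical between 1.32 and 1.82 rad or angle between stone0's own z axis and vertical above 2.89 rad) and y of stone0 in the frame of tray between -0.07 and 0.07 m and x of stone0 in the frame of tray between -0.15 and 0.15 m and linear speed of each of stone0, stone1, stone2, stone3, stone4, stone5, stone6, stone7, stone8, stone9, rake below 0.02 m/s and (angle between stone1's own z axis and vertical below 0.25 rad or angle between stone1's own z axis and vertical between 1.32 and 1.82 rad or angle between stone1's own z axis and vertical above 2.89 rad) and y of stone1 in the frame of tray between -0.07 and 0.07 m and x of stone1 in the frame of tray between -0.15 and 0.15 m and (angle between stone2's own z axis and vertical below 0.25 rad or angle between stone2's own z axis and vertical between 1.32 and 1.82 rad or angle between stone2's own z axis and vertical above 2.89 rad) and y of stone2 in the frame of tray between -0.07 and 0.07 m and x of stone2 in the frame of tray between -0.15 and 0.15 m and (angle between stone3's own z axis and vertical below 0.25 rad or angle between stone3's own z axis and vertical between 1.32 and 1.82 rad or angle between stone3's own z axis and vertical above 2.89 rad) and y of stone3 in the frame of tray between -0.07 and 0.07 m and x of stone3 in the frame of tray between -0.15 and 0.15 m and (angle between stone4's own z axis and vertical below 0.25 rad or angle between stone4's own z axis and vertical between 1.32 and 1.82 rad or angle between stone4's own z axis and vertical above 2.89 rad) and y of stone4 in the frame of tray between -0.07 and 0.07 m and x of stone4 in the frame of tray between -0.15 and 0.15 m and (angle between stone5's own z axis and vertical below 0.25 rad or angle between stone5's own z axis and vertical between 1.32 and 1.82 rad or angle between stone5's own z axis and vertical above 2.89 rad) and y of stone5 in the frame of tray between -0.07 and 0.07 m and x of stone5 in the frame of tray between -0.15 and 0.15 m and (angle between stone6's own z axis and vertical below 0.25 rad or angle between stone6's own z axis and vertical between 1.32 and 1.82 rad or angle between stone6's own z axis and vertical above 2.89 rad) and y of stone6 in the frame of tray between -0.07 and 0.07 m and x of stone6 in the frame of tray between -0.15 and 0.15 m and (angle between stone7's own z axis and vertical below 0.25 rad or angle between stone7's own z axis and vertical between 1.32 and 1.82 rad or angle between stone7's own z axis and vertical above 2.89 rad) and y of stone7 in the frame of tray between -0.07 and 0.07 m and x of stone7 in the frame of tray between -0.15 and 0.15 m and (angle between stone8's own z axis and vertical below 0.25 rad or angle between stone8's own z axis and vertical between 1.32 and 1.82 rad or angle between stone8's own z axis and vertical above 2.89 rad) and y of stone8 in the frame of tray between -0.07 and 0.07 m and x of stone8 in the frame of tray between -0.15 and 0.15 m and (angle between stone9's own z axis and vertical below 0.25 rad or angle between stone9's own z axis and vertical between 1.32 and 1.82 rad or angle between stone9's own z axis and vertical above 2.89 rad) and y of stone9 in the frame of tray between -0.07 and 0.07 m and x of stone9 in the frame of tray between -0.15 and 0.15 m and ((x of stone0 in the frame of tray above 0.05 m and x of any of stone1, stone2, stone3, stone4, stone5, stone6, stone7, stone8, stone9 in the frame of tray above 0.05 m) or (x of stone1 in the frame of tray above 0.05 m and x of any of stone2, stone3, stone4, stone5, stone6, stone7, stone8, stone9 in the frame of tray above 0.05 m) or (x of stone2 in the frame of tray above 0.05 m and x of any of stone3, stone4, stone5, stone6, stone7, stone8, stone9 in the frame of tray above 0.05 m) or (x of stone3 in the frame of tray above 0.05 m and x of any of stone4, stone5, stone6, stone7, stone8, stone9 in the frame of tray above 0.05 m) or (x of stone4 in the frame of tray above 0.05 m and x of any of stone5, stone6, stone7, stone8, stone9 in the frame of tray above 0.05 m) or (x of stone5 in the frame of tray above 0.05 m and x of any of stone6, stone7, stone8, stone9 in the frame of tray above 0.05 m) or (x of stone6 in the frame of tray above 0.05 m and x of any of stone7, stone8, stone9 in the frame of tray above 0.05 m) or (x of stone7 in the frame of tray above 0.05 m and x of any of stone8, stone9 in the frame of tray above 0.05 m) or (x of stone8 in the frame of tray above 0.05 m and x of stone9 in the frame of tray above 0.05 m)) and ((x of stone0 in the frame of tray between -0.05 and 0.05 m and (x of stone1 in the frame of tray between -0.05 and 0.05 m or x of stone2 in the frame of tray between -0.05 and 0.05 m or x of stone3 in the frame of tray between -0.05 and 0.05 m or x of stone4 in the frame of tray between -0.05 and 0.05 m or x of stone5 in the frame of tray between -0.05 and 0.05 m or x of stone6 in the frame of tray between -0.05 and 0.05 m or x of stone7 in the frame of tray between -0.05 and 0.05 m or x of stone8 in the frame of tray between -0.05 and 0.05 m or x of stone9 in the frame of tray between -0.05 and 0.05 m)) or (x of stone1 in the frame of tray between -0.05 and 0.05 m and (x of stone2 in the frame of tray between -0.05 and 0.05 m or x of stone3 in the frame of tray between -0.05 and 0.05 m or x of stone4 in the frame of tray between -0.05 and 0.05 m or x of stone5 in the frame of tray between -0.05 and 0.05 m or x of stone6 in the frame of tray between -0.05 and 0.05 m or x of stone7 in the frame of tray between -0.05 and 0.05 m or x of stone8 in the frame of tray between -0.05 and 0.05 m or x of stone9 in the frame of tray between -0.05 and 0.05 m)) or (x of stone2 in the frame of tray between -0.05 and 0.05 m and (x of stone3 in the frame of tray between -0.05 and 0.05 m or x of stone4 in the frame of tray between -0.05 and 0.05 m or x of stone5 in the frame of tray between -0.05 and 0.05 m or x of stone6 in the frame of tray between -0.05 and 0.05 m or x of stone7 in the frame of tray between -0.05 and 0.05 m or x of stone8 in the frame of tray between -0.05 and 0.05 m or x of stone9 in the frame of tray between -0.05 and 0.05 m)) or (x of stone3 in the frame of tray between -0.05 and 0.05 m and (x of stone4 in the frame of tray between -0.05 and 0.05 m or x of stone5 in the frame of tray between -0.05 and 0.05 m or x of stone6 in the frame of tray between -0.05 and 0.05 m or x of stone7 in the frame of tray between -0.05 and 0.05 m or x of stone8 in the frame of tray between -0.05 and 0.05 m or x of stone9 in the frame of tray between -0.05 and 0.05 m)) or (x of stone4 in the frame of tray between -0.05 and 0.05 m and (x of stone5 in the frame of tray between -0.05 and 0.05 m or x of stone6 in the frame of tray between -0.05 and 0.05 m or x of stone7 in the frame of tray between -0.05 and 0.05 m or x of stone8 in the frame of tray between -0.05 and 0.05 m or x of stone9 in the frame of tray between -0.05 and 0.05 m)) or (x of stone5 in the frame of tray between -0.05 and 0.05 m and (x of stone6 in the frame of tray between -0.05 and 0.05 m or x of stone7 in the frame of tray between -0.05 and 0.05 m or x of stone8 in the frame of tray between -0.05 and 0.05 m or x of stone9 in the frame of tray between -0.05 and 0.05 m)) or (x of stone6 in the frame of tray between -0.05 and 0.05 m and (x of stone7 in the frame of tray between -0.05 and 0.05 m or x of stone8 in the frame of tray between -0.05 and 0.05 m or x of stone9 in the frame of tray between -0.05 and 0.05 m)) or (x of stone7 in the frame of tray between -0.05 and 0.05 m and (x of stone8 in the frame of tray between -0.05 and 0.05 m or x of stone9 in the frame of tray between -0.05 and 0.05 m)) or (x of stone8 in the frame of tray between -0.05 and 0.05 m and x of stone9 in the frame of tray between -0.05 and 0.05 m)) and ((x of stone0 in the frame of tray below -0.05 m and x of any of stone1, stone2, stone3, stone4, stone5, stone6, stone7, stone8, stone9 in the frame of tray below -0.05 m) or (x of stone1 in the frame of tray below -0.05 m and x of any of stone2, stone3, stone4, stone5, stone6, stone7, stone8, stone9 in the frame of tray below -0.05 m) or (x of stone2 in the frame of tray below -0.05 m and x of any of stone3, stone4, stone5, stone6, stone7, stone8, stone9 in the frame of tray below -0.05 m) or (x of stone3 in the frame of tray below -0.05 m and x of any of stone4, stone5, stone6, stone7, stone8, stone9 in the frame of tray below -0.05 m) or (x of stone4 in the frame of tray below -0.05 m and x of any of stone5, stone6, stone7, stone8, stone9 in the frame of tray below -0.05 m) or (x of stone5 in the frame of tray below -0.05 m and x of any of stone6, stone7, stone8, stone9 in the frame of tray below -0.05 m) or (x of stone6 in the frame of tray below -0.05 m and x of any of stone7, stone8, stone9 in the frame of tray below -0.05 m) or (x of stone7 in the frame of tray below -0.05 m and x of any of stone8, stone9 in the frame of tray below -0.05 m) or (x of stone8 in the frame of tray below -0.05 m and x of stone9 in the frame of tray below -0.05 m)) and x of rake in the frame of rest between -0.02 and 0.02 m and y of rake in the frame of rest between -0.01 and 0.01 m and z of rake in the frame of rest between 0.074 and 0.086 m and angle between the x axis of rake and the x axis of rest, either way round below 0.12 rad); the robot touches nothing.
It fails at once if the rake presses on the tray or its deck with more than 10 N (contact force between rake and tray above 10 N).
It fails at once if the gripper touches a stone (contact force between the fingers and stone0 above 0.5 N or contact force between the fingers and stone1 above 0.5 N or contact force between the fingers and stone2 above 0.5 N or contact force between the fingers and stone3 above 0.5 N or contact force between the fingers and stone4 above 0.5 N or contact force between the fingers and stone5 above 0.5 N or contact force between the fingers and stone6 above 0.5 N or contact force between the fingers and stone7 above 0.5 N or contact force between the fingers and stone8 above 0.5 N or contact force between the fingers and stone9 above 0.5 N).
It fails at once if the jar, the bin or the spool is shifted by more than 20 mm (distance of any of jar, bin, spool from where it was at the start of the episode above 0.02 m).
It also fails if it takes over 72 s, if anything falls off the work surface, if the arm or the gripper's body presses on something with over 40 N, if the wrist force passes 120 N, or if a joint passes its speed limit or range.

## Working session

There is one attempt and no reset: what is moved stays moved. The work goes in short steps, Python scripts to look and compute and a tool call to move; the robot and the scene stay as the last step left them, time stands still between calls to the robot, and variables do not carry over. Pictures are saved under pics/ and viewed, at most 10 in all, crops included, and the job is handed in when it is done.

Besides the shell and the picture viewer there is one more tool, called after "Request:" as a command line: name --pt "numbers of a row" for each row, then --argument value for the rest. jog_arm: Moves the arm, as the interface text tells. Shift numbers are shares of 0.5 m and turn numbers shares of 90 degrees, none past 1 either way. Its arguments: {"type":"object","properties":{"increments":{"type":"array","items":{"type":"array","items":{"type":"number","minimum":-1,"maximum":1}}},"squeeze":{"type":"number"}},"required":["increments"]}

```bash
ls; mkdir -p pics
python3 - <<'E'
from rig import ctrl,cams
import cv2,numpy as np,pickle
print(ctrl.observe())
d={}
for n in("scene","side","wrist"):
    c=cams.capture(n);d[n]=c
    cv2.imwrite(f"pics/{n}0.png",cv2.resize(c["pixels"][:,:,::-1],(800,600),interpolation=cv2.INTER_CUBIC))
    print(n,{k:np.round(v,4).tolist() for k,v in c.items() if k!="pixels"})
pickle.dump(d,open("d0.pkl","wb"))
E
```

```text
pics
{'time_s': 0.0, 'joint_pos': array([-5.66644982e-02,  9.18955445e-02,  1.23187163e+00,  3.57051000e-05,
        1.81979142e+00, -5.67096919e-02]), 'qvel': array([-0.00062108, -0.00154988,  0.00070602, -0.00186043, -0.00047851,
        0.00253952]), 'joint_efforts': array([ 1.92109423e-03, -4.58737707e+01, -4.18019521e+01,  2.08830479e-04,
        1.19483890e-02, -1.60596358e-05]), 'tcp_pos': array([5.99727635e-01, 4.67822004e-05, 2.30136948e-01]), 'tool_rot': array([-2.22032773e+00, -2.22044753e+00,  2.01487114e-03]), 'ft_force': array([ 0.7191792 , -0.013324  , -0.76566515]), 'ft_torque': array([0.01582276, 0.04791189, 0.00030545]), 'grasp_force': 0.0, 'finger_gap': 0.08509605960241266}
scene {'fx': 457.7952, 'fy': 457.7952, 'cx': 250.5419, 'cy': 197.2651, 'cam_to_world': [[-0.877, -0.2773, 0.3924, 1.1502], [0.4799, -0.5467, 0.6861, 1.0112], [0.0243, 0.7901, 0.6125, 0.9189], [0.0, 0.0, 0.0, 1.0]]}
side {'fx': 486.989, 'fy': 486.989, 'cx': 262.398, 'cy': 191.8038, 'cam_to_world': [[-0.9785, 0.1032, -0.1789, 0.3375], [-0.2054, -0.5737, 0.7929, 1.3544], [-0.0208, 0.8125, 0.5825, 1.0088], [0.0, 0.0, 0.0, 1.0]]}
wrist {'fx': 274.8418, 'fy': 274.8418, 'cx': 257.661, 'cy': 192.3013, 'hand_eye': [[0.0009, 0.952, 0.306, 0.0787], [1.0, -0.0008, -0.0004, 0.001], [-0.0002, 0.306, -0.952, -0.1436], [0.0, 0.0, 0.0, 1.0]]}
```

View pics/scene0.png

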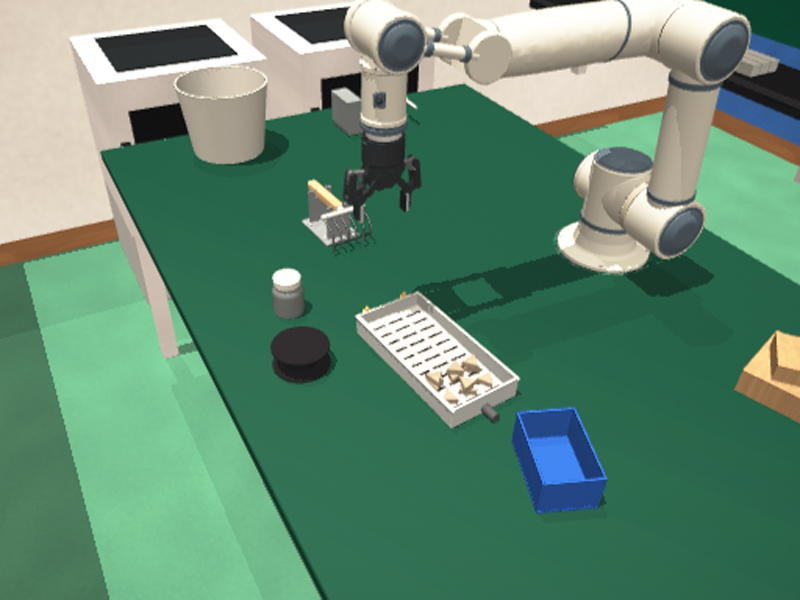

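View pics/side0.png

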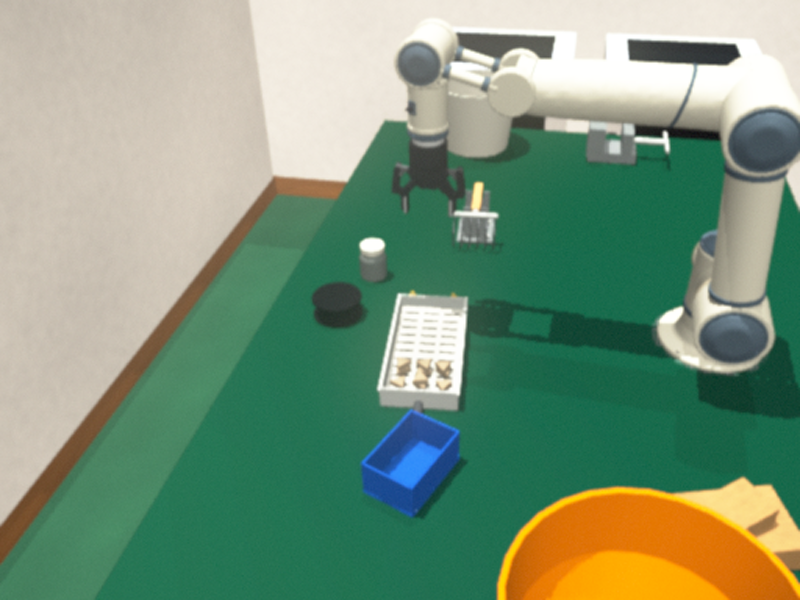

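Run:
```python
import pickle,cv2,numpy as np
d=pickle.load(open("d0.pkl","rb"))
def crop(n,x,y,w,h,s):
    return cv2.resize(d[n]["pixels"][y:y+h,x:x+w,::-1],None,fx=s,fy=s,interpolation=cv2.INTER_CUBIC)
m=np.zeros((600,800,3),np.uint8)
m[:400,:480]=crop("scene",222,180,120,100,4)
m[:300,500:800]=crop("scene",190,110,60,60,5)
m[300:600,500:800]=crop("side",278,110,60,60,5)
cv2.imwrite("pics/m1.png",m)
m=np.zeros((600,800,3),np.uint8)
m[:600,:450]=crop("side",237,183,75,100,6)
cv2.imwrite("pics/m2.png",m[:,:450])
```

```text
(no output)
```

View pics/m1.png

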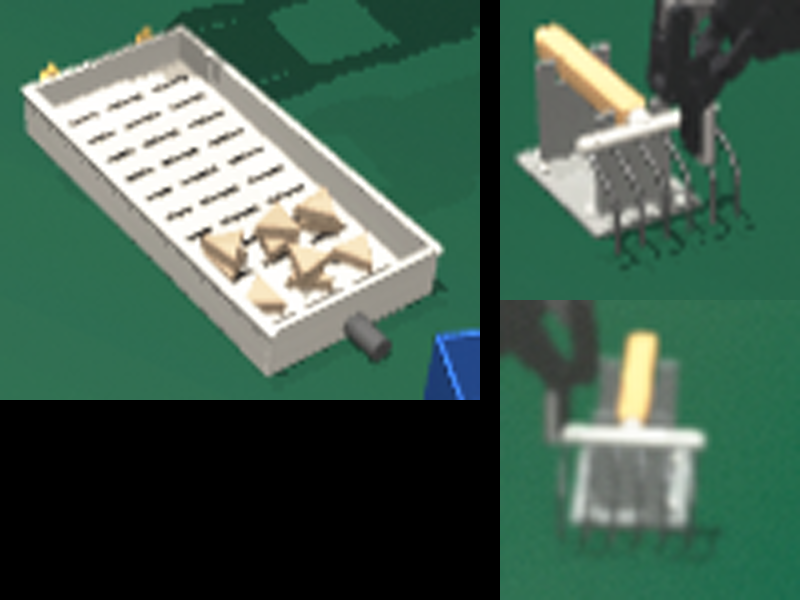

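View pics/m2.png

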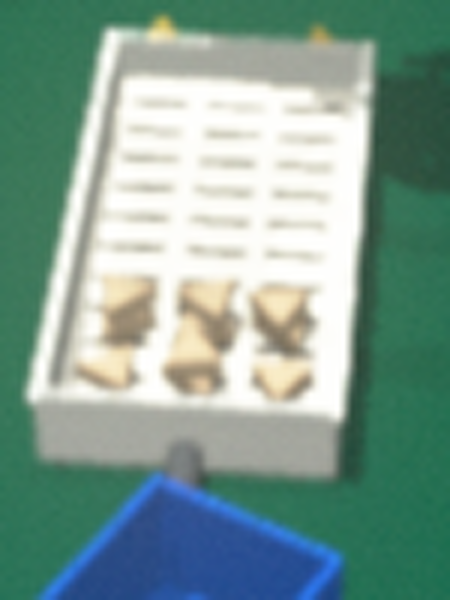

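```bash
cat > h.py <<'E'
import numpy as np,pickle
from scipy.optimize import least_squares
def proj(c,P,T=None):
    T=c["cam_to_world"] if T is None else T
    q=(np.atleast_2d(P)-T[:3,3])@T[:3,:3]
    return np.c_[c["fx"]*q[:,0]/-q[:,2]+c["cx"],-c["fy"]*q[:,1]/-q[:,2]+c["cy"]]
def W(p,P):
    x,y,a=p;P=np.atleast_2d(P);R=np.array([[np.cos(a),-np.sin(a)],[np.sin(a),np.cos(a)]])
    return np.c_[P[:,:2]@R.T+[x,y],P[:,2]]
E
python3 - <<'E'
from h import *
d=pickle.load(open("d0.pkl","rb"))
px=lambda L,s,o,b=(0,0):(np.array(L,float)-b+.5)/s-.5+o
def fit(obs,p0):
    f=lambda p:np.concatenate([(proj(d[n],W(p,P))-u).ravel() for n,P,u in obs])
    r=least_squares(f,p0);print(np.round(r.x,4),np.round(r.fun.reshape(-1,2),1).tolist());return r.x
c=[[-.154,-.074,.044],[-.154,.074,.044],[.154,-.074,.044],[.154,.074,.044]]
# image: tray +x end near bin; determine y side: y left of x
us=px([[183,27],[24,90],[441,248],[268,332]],4,(222,180))
ud=px([[375,42],[105,30],[338,418],[28,400]],6,(237,183))
for sgn in (1,-1):
    C=np.array(c)*[1,sgn,1]
    t=fit([("scene",C,us),("side",C,ud)],[.6,.35,1.57])
for sgn in (1,-1):
    B=np.array([[.056,.056,.08],[.056,-.056,.08]])*[1,sgn,1]
    b=px([[580,145],[680,116]],5,(190,110),(500,0));b2=px([[702,438],[565,432]],5,(278,110),(500,300))
    S=np.array([[-.065,.045,.003],[.065,.045,.003],[.065,-.045,.003]])*[1,sgn,1]
    s=px([[518,155],[600,235],[697,205]],5,(190,110),(500,0))
    fit([("scene",B,b),("side",B[::-1],b2),("scene",S,s)],[.6,0,1.57])
E
```

```text
[0.5735 0.159  1.7679] [[-43.0, 17.2], [33.2, -16.3], [-37.0, 18.7], [43.7, -25.9], [-47.6, -2.2], [40.3, -0.7], [-44.4, -4.4], [57.8, -1.9]]
[0.5753 0.1677 1.6637] [[-0.3, 0.5], [0.4, -0.0], [-0.3, 1.0], [1.0, 0.9], [-0.9, 0.1], [1.1, 0.0], [-0.5, -1.3], [0.7, -1.4]]
[ 0.5791 -0.292   3.8113] [[-2.4, -10.1], [5.2, 2.3], [-4.5, 2.1], [8.3, -8.9], [-2.1, 22.5], [-1.9, -10.6], [0.2, 0.7]]
[ 0.5468 -0.3625  1.6562] [[-1.7, 0.2], [5.1, -2.1], [0.1, -1.2], [-1.4, -1.2], [-1.3, 1.1], [-1.0, 0.7], [0.5, -0.1]]
```

Request:
jog_arm --pt "-0.12 -0.018 0 0 0 0 1" --pt "-0.12 -0.018 0 0 0 0 1" --pt "-0.12 -0.018 0 0 0 0 1" --pt "-0.12 -0.018 0 0 0 0 1" --pt "-0.12 -0.018 0 0 0 0 1"

```text
time_s: 0.78
tcp_pos: [0.5544, -0.3018, 0.2309]
tool_rot: [-2.221, -2.221, -0.0]
ft_force: [-0.1, -0.5, 0.2]
finger_gap: 0.0853
grasp_force: 0.0
```

Request:
jog_arm --pt "-0.12 -0.015 0 0 0 0 1" --pt "0 0 0 0 0 -0.054 1" --pt "0 0 0 0 0 0 1" --pt "0 0 0 0 0 0 1"

```text
time_s: 1.27
tcp_pos: [0.5477, -0.3593, 0.2313]
tool_rot: [-2.126, -2.313, -0.0]
ft_force: [-0.5, -0.3, 0.5]
finger_gap: 0.0853
grasp_force: 0.0
```

Run:
```python
from rig import ctrl,cams
import cv2,pickle
s=ctrl.observe();c=cams.capture("wrist");c2=cams.capture("scene");c3=cams.capture("side")
pickle.dump((s,c,c2,c3),open("d1.pkl","wb"))
cv2.imwrite("pics/w1.png",cv2.resize(c["pixels"][:,:,::-1],(800,600),interpolation=cv2.INTER_CUBIC))
print(s["tcp_pos"],s["tool_rot"],s["ft_force"])
```

```text
[ 0.54773579 -0.3593457   0.23125886] [-2.12587665e+00 -2.31284579e+00 -1.36940720e-04] [-0.50097727 -0.34350296  0.53037688]
```

View pics/w1.png

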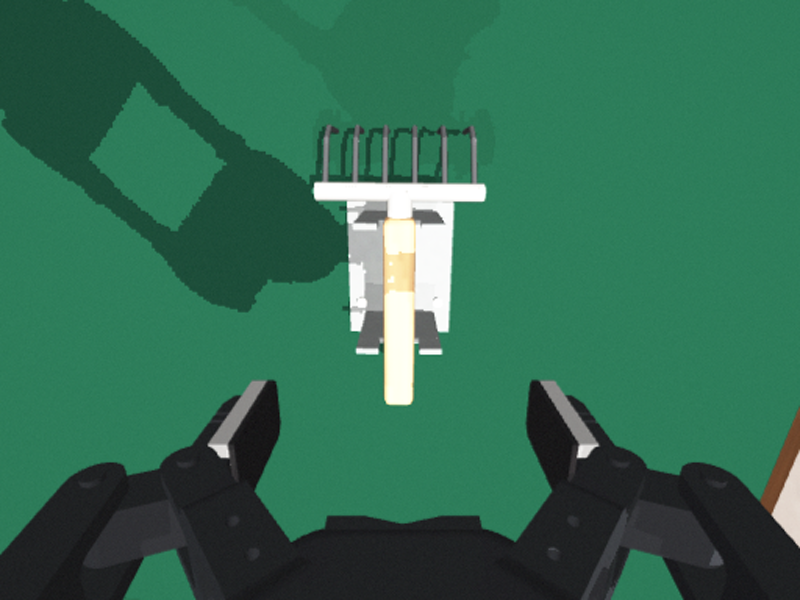

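```bash
cat >> h.py <<'E'
def wT(s,c):
    from scipy.spatial.transform import Rotation as R
    T=np.eye(4);T[:3,:3]=R.from_rotvec(s["tool_rot"]).as_matrix();T[:3,3]=s["tcp_pos"]
    return T@c["hand_eye"]
E
python3 - <<'E'
from h import *
s,c,_,_=pickle.load(open("d1.pkl","rb"))
P=np.array([[.056,.056,.08],[.056,-.056,.08],[-.1,.011,.092],[-.1,-.011,.092],[.04,.011,.092],[.04,-.011,.092]])
u=(np.array([[314,191],[486,192],[385,404],[412.5,404],[385,219],[415,219]])+.5)*.64-.5
T=wT(s,c)
f=lambda p:(proj(c,W(p,P),T)-u).ravel()
r=least_squares(f,[.547,-.3625,1.656]);print(r.x,np.round(r.fun.reshape(-1,2),1).tolist())
E
```

```text
[ 0.54620812 -0.35487703  1.64824323] [[1.3, -0.3], [-1.2, -0.1], [-0.5, 1.3], [0.6, 1.4], [-1.3, -1.0], [1.1, -0.8]]
```

Request:
jog_arm --pt "0.003 -0.003 0.11 0 0 -0.0 1" --pt "0 0 0.11 0 0 0 1" --pt "0 0 0.11 0 0 0 1" --pt "0 0 0 0 0 0 0" --pt "0 0 0 0 0 0 -0.3" --squeeze 80

```text
time_s: 2.05
tcp_pos: [0.547, -0.359, 0.0692]
tool_rot: [2.123, 2.312, 0.001]
ft_force: [-0.4, -0.7, -0.1]
finger_gap: 0.0511
grasp_force: 0.0
```

Request:
jog_arm --pt "0 0 0 0 0 0 -1" --pt "0 0 0 0 0 0 -1" --pt "0 0 0 0 0 0 -1" --pt "0 0 0 0 0 0 -1" --pt "0 0 0 0 0 0 -1" --squeeze 80

```text
time_s: 2.68
tcp_pos: [0.5473, -0.3597, 0.0704]
tool_rot: [2.121, 2.309, 0.001]
ft_force: [-0.2, 0.3, 6.6]
finger_gap: 0.02
grasp_force: 80.2
```

Request:
jog_arm --pt "0 0 -0.06 0 0 0 -1" --pt "0 0 -0.1 0 0 0 -1" --pt "0.1 0.02 -0.02 0 0 0 -1" --pt "0.11 0.025 0 0 0 0 -1" --pt "0.11 0.025 0 0 0 0 -1"

```text
time_s: 3.3
tcp_pos: [0.5674, -0.1949, 0.1573]
tool_rot: [2.125, 2.312, 0.001]
ft_force: [-0.0, -0.4, -2.8]
finger_gap: 0.0202
grasp_force: 79.1
```

Request:
jog_arm --pt "0.11 0.025 0 0 0 0 -1" --pt "0.11 0.025 0 0 0 0 -1" --pt "0.11 0.025 0 0 0 0 -1" --pt "0.015 0.004 0 0 0 -0.0065 -1" --pt "0 0 0 0 0 0 -1"

```text
time_s: 3.92
tcp_pos: [0.5921, -0.0207, 0.1568]
tool_rot: [2.111, 2.325, -0.0]
ft_force: [-0.3, -0.5, -2.1]
finger_gap: 0.0201
grasp_force: 79.0
```

Run:
```python
from rig import ctrl,cams
import cv2,pickle,numpy as np
s=ctrl.observe();c=cams.capture("wrist");c2=cams.capture("scene");c3=cams.capture("side")
pickle.dump((s,c,c2,c3),open("d2.pkl","wb"))
m=np.zeros((600,800,3),np.uint8)
m[:384,:512]=c["pixels"]
m[:384,512:]=cv2.resize(c3["pixels"][175:265,235:305],(288,384),interpolation=cv2.INTER_CUBIC)
m[384:,:400]=cv2.resize(c2["pixels"][175:275,225:335],(400,216),interpolation=cv2.INTER_CUBIC)
cv2.imwrite("pics/w2.png",m[:,:,::-1])
print(s["time_s"],s["tcp_pos"],s["tool_rot"],s["ft_force"],s["ft_torque"])
```

```text
3.925 [ 0.5920782  -0.02073898  0.15675596] [ 2.11133466e+00  2.32524106e+00 -1.44891685e-04] [-0.33070529 -0.48594369 -2.06333236] [-0.07249174 -0.01007101  0.01093138]
```

View pics/w2.png

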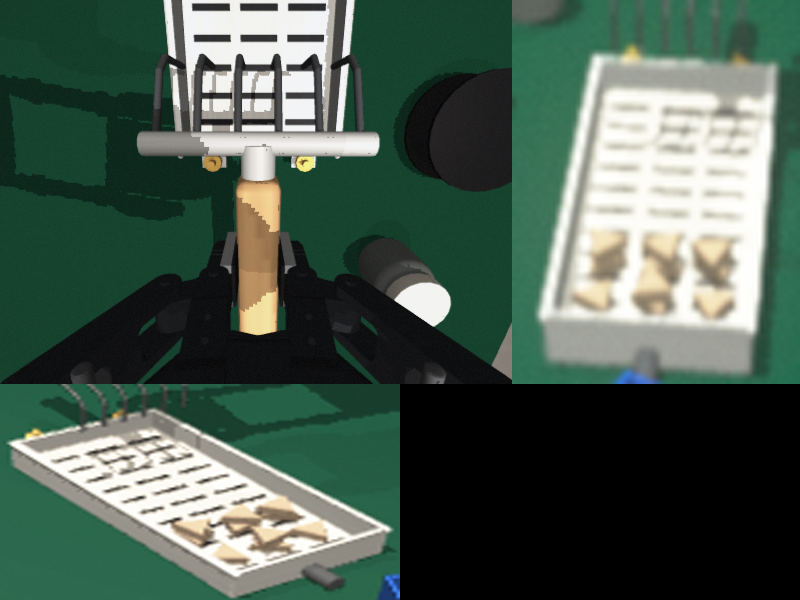

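```bash
python3 - <<'E'
from h import *
s,c,_,_=pickle.load(open("d2.pkl","rb"))
T=wT(s,c);t=[.5753,.1677,1.6637]
P=[[x,y,.044] for x in(-.154,-.05) for y in(.074,.070,-.070,-.074)]
print(np.round(proj(c,W(t,P),T),0).tolist())
# rake bits predicted: tip row & bar in tool frame: axis .0096 above TCP (towards -z tool)
for ox in(0,.003):
  z0=s["tcp_pos"][2]+.0096
  a=2*np.arctan2(s["tool_rot"][1],s["tool_rot"][0]);print(a)
  r=[*(s["tcp_pos"][:2]+ox*np.array([np.cos(a),np.sin(a)])),a]
  Q=[[.056,.056,z0],[.056,-.056,z0],[.098,.05,z0-.068],[.098,-.05,z0-.068],[.04,0,z0+.012]]
  print(np.round(proj(c,W(r,Q),T),0).tolist())
E
python3 - <<'E'
import cv2,pickle,numpy as np
s,c,_,_=pickle.load(open("d2.pkl","rb"))
cv2.imwrite("pics/w2z.png",cv2.resize(c["pixels"][0:190,120:400,::-1],(798,541),interpolation=cv2.INTER_CUBIC))
E
```

```text
[[178.0, 152.0], [183.0, 152.0], [332.0, 153.0], [336.0, 153.0], [168.0, 26.0], [173.0, 26.0], [343.0, 27.0], [348.0, 27.0]]
1.6671503135000352
[[141.0, 152.0], [370.0, 153.0], [182.0, 74.0], [330.0, 74.0], [255.0, 191.0]]
1.6671503135000352
[[140.0, 146.0], [371.0, 146.0], [182.0, 69.0], [330.0, 69.0], [255.0, 185.0]]
```

View pics/w2z.png

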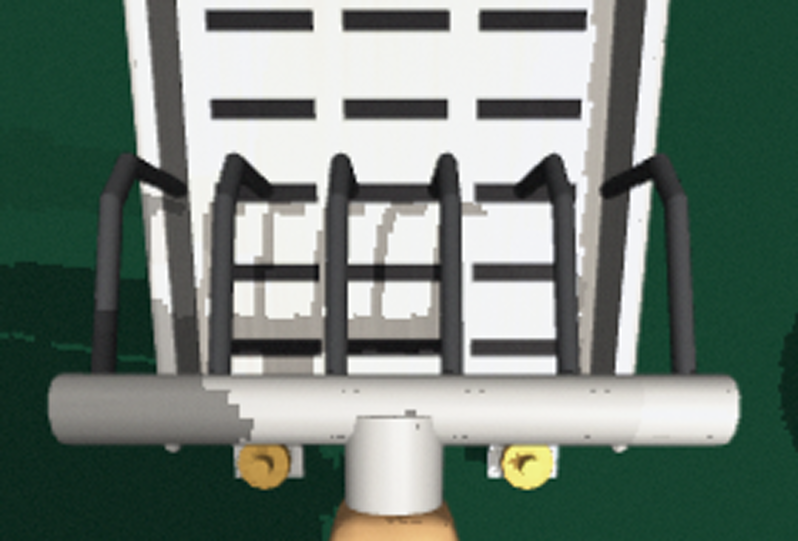

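Run:
```python
from h import *
import cv2
d=pickle.load(open("d0.pkl","rb"));t=[.5753,.1677,1.6637]
zs=np.arange(.052,.0,-.002)
print(" z ",(zs*1000).astype(int).tolist())
for n in("scene","side"):
  g=cv2.cvtColor(d[n]["pixels"],cv2.COLOR_RGB2GRAY).astype(np.float32)
  for y in(-.04,-.02,0,.02,.04):
    u=proj(d[n],W(t,[[-.15,y,z] for z in zs])).astype(np.float32)
    print(n,y,cv2.remap(g,u[:,0],u[:,1],cv2.INTER_LINEAR).ravel().astype(int).tolist())
```

```text
z  [52, 49, 47, 45, 43, 41, 39, 37, 35, 33, 31, 29, 27, 25, 23, 21, 19, 17, 15, 13, 11, 9, 7, 5, 3, 1]
scene -0.04 [192, 225, 236, 188, 154, 152, 151, 151, 150, 150, 150, 151, 151, 151, 155, 166, 186, 219, 242, 249, 253, 253, 254, 254, 253, 253]
scene -0.02 [170, 197, 219, 182, 152, 151, 150, 150, 149, 149, 150, 150, 151, 151, 154, 169, 186, 216, 243, 249, 254, 254, 253, 253, 253, 245]
scene 0 [141, 158, 174, 163, 151, 149, 149, 149, 149, 149, 149, 149, 150, 150, 151, 167, 184, 213, 244, 249, 253, 254, 254, 253, 253, 239]
scene 0.02 [144, 157, 167, 160, 149, 148, 148, 148, 148, 148, 148, 149, 149, 149, 149, 154, 159, 188, 221, 237, 250, 254, 254, 253, 253, 238]
scene 0.04 [164, 169, 168, 159, 148, 147, 147, 147, 147, 148, 148, 148, 148, 149, 149, 151, 155, 176, 203, 224, 240, 249, 252, 253, 253, 252]
side -0.04 [159, 175, 194, 202, 205, 202, 192, 183, 176, 170, 168, 166, 166, 167, 168, 170, 179, 190, 210, 233, 245, 250, 253, 253, 251, 244]
side -0.02 [105, 123, 144, 171, 197, 197, 198, 187, 175, 171, 167, 166, 166, 166, 168, 173, 181, 196, 217, 236, 244, 252, 253, 253, 253, 253]
side 0 [103, 111, 125, 140, 151, 161, 164, 165, 165, 165, 166, 166, 166, 166, 166, 170, 173, 191, 209, 226, 242, 249, 252, 253, 252, 248]
side 0.02 [102, 111, 124, 137, 149, 159, 162, 166, 165, 165, 164, 164, 164, 164, 165, 166, 169, 172, 183, 202, 221, 236, 249, 251, 253, 253]
side 0.04 [118, 129, 139, 150, 162, 165, 166, 165, 164, 164, 164, 164, 165, 165, 165, 165, 167, 170, 184, 196, 216, 235, 242, 245, 241, 235]
```

Request:
jog_arm --pt "0 0 0.08 0 0 0 -1" --pt "0 0 0.06 0 0 0 -1" --pt "0 0 0.01 0 0 0 -1" --pt "0 0 0.004 0 0 0 -1" --pt "0 0 0 0 0 0 -1"

```text
time_s: 4.7
tcp_pos: [0.5928, -0.0215, 0.0811]
tool_rot: [2.113, 2.322, 0.003]
ft_force: [0.1, -0.5, -2.4]
finger_gap: 0.0205
grasp_force: 78.9
```

Request:
jog_arm --pt "0 0 0.002 0 0 0 -1" --pt "0 0 0 0 0 0 -1"

```text
time_s: 4.95
tcp_pos: [0.5923, -0.021, 0.079]
tool_rot: [2.113, 2.324, 0.001]
ft_force: [0.5, -0.4, -3.3]
finger_gap: 0.0203
grasp_force: 78.9
```

Request:
jog_arm --pt "0 0 0.002 0 0 0 -1" --pt "0 0 0.002 0 0 0 -1" --pt "0 0 0 0 0 0 -1"

```text
time_s: 5.32
tcp_pos: [0.5918, -0.021, 0.076]
tool_rot: [-2.113, -2.324, 0.0]
ft_force: [0.0, -0.6, -2.9]
finger_gap: 0.0202
grasp_force: 78.9
```

Request:
jog_arm --pt "0 0 0.002 0 0 0 -1" --pt "0 0 0 0 0 0 -1"

```text
time_s: 5.58
tcp_pos: [0.5919, -0.021, 0.0751]
tool_rot: [-2.113, -2.324, 0.0]
ft_force: [0.1, -0.6, -3.2]
finger_gap: 0.0204
grasp_force: 78.9
```

Request:
jog_arm --pt "0 0 0.002 0 0 0 -1" --pt "0 0 0 0 0 0 -1"

```text
time_s: 5.82
tcp_pos: [0.5919, -0.021, 0.0741]
tool_rot: [-2.113, -2.324, 0.0]
ft_force: [0.2, 0.1, -2.8]
finger_gap: 0.0202
grasp_force: 78.9
```

Request:
jog_arm --pt "0 0 0.002 0 0 0 -1" --pt "0 0 0 0 0 0 -1"

```text
time_s: 6.08
tcp_pos: [0.592, -0.021, 0.0733]
tool_rot: [2.113, 2.324, 0.0]
ft_force: [0.5, 0.4, -2.8]
finger_gap: 0.0202
grasp_force: 79.0
```

Request:
jog_arm --pt "0 0 0.002 0 0 0 -1" --pt "0 0 0 0 0 0 -1"

```text
time_s: 6.32
tcp_pos: [0.5921, -0.0211, 0.0726]
tool_rot: [2.113, 2.324, 0.001]
ft_force: [-0.1, -0.6, -1.6]
finger_gap: 0.0208
grasp_force: 79.2
```

```bash
python3 -c "
from rig import ctrl
s=ctrl.observe();print(s['tcp_pos'],s['ft_force'],s['ft_torque'])"
```

```text
[ 0.5921394  -0.02106209  0.07262657] [-0.13448472 -0.58509129 -1.59928238] [ 0.15117431  0.03029613 -0.00921356]
```

Request:
jog_arm --pt "0 0 -0.08 0 0 0 -1" --pt "0.1 0 0 0 0 0 -1" --pt "0.12 0 0 0 0 0 -1" --pt "0.12 0 0 0 0 0 -1" --pt "0.1 0 0 0 0 0 -1"

```text
time_s: 6.95
tcp_pos: [0.5704, 0.2001, 0.112]
tool_rot: [-2.112, -2.325, 0.0]
ft_force: [0.6, -0.6, -1.9]
finger_gap: 0.0206
grasp_force: 79.2
```

Request:
jog_arm --pt "0 0 0 0 0 0 -1" --pt "0 0 0 0 0 0 -1"

```text
time_s: 7.2
tcp_pos: [0.5709, 0.1978, 0.1119]
tool_rot: [2.113, 2.325, -0.002]
ft_force: [-0.2, -0.2, -2.4]
finger_gap: 0.0204
grasp_force: 79.1
```

```bash
cat > look.py <<'E'
from rig import ctrl,cams
from h import *
import cv2,sys
t=[.5753,.1677,1.6637]
s=ctrl.observe();tp=s["tcp_pos"]-[t[0],t[1],0];e=np.array([np.cos(t[2]),np.sin(t[2])])
print("t",s["time_s"],"tip x %.4f y %.4f z %.4f"%(tp[:2]@e+.101,tp[1]*e[0]-tp[0]*e[1],tp[2]-.0584),"ft",np.round(s["ft_force"],1),np.round(s["ft_torque"],3))
def rect(c,h=.022,S=2500):
    xs=np.arange(.154,-.155,-1/S);ys=np.arange(.072,-.0721,-1/S)  # rows: x down from +x; cols: +y left
    X,Y=np.meshgrid(xs,ys,indexing="ij");k=.0281*(.147-X)
    u=proj(c,W(t,np.c_[X.ravel(),Y.ravel(),(h+k).ravel()])).astype(np.float32)
    return cv2.remap(c["pixels"],u[:,0].reshape(X.shape),u[:,1].reshape(X.shape),cv2.INTER_CUBIC)
if len(sys.argv)>1:
    cs=cams.capture("scene");cd=cams.capture("side")
    pickle.dump((s,cs,cd),open(sys.argv[1]+".pkl","wb"))
    A=[cv2.rotate(rect(c),cv2.ROTATE_90_CLOCKWISE) for c in(cs,cd)]
    m=np.vstack([A[0],np.zeros((10,A[0].shape[1],3),np.uint8),A[1]])
    for x in(.05,-.05): m[::6,int((x+.154)*2500)]=(255,0,0)
    print(m.shape);cv2.imwrite(f"pics/{sys.argv[1]}.png",m[:,:,::-1])
E
python3 look.py
```

```text
t 7.2 tip x 0.1314 y 0.0016 z 0.0535 ft [-0.2 -0.2 -2.4] [-0.066 -0.017  0.019]
```

Request:
jog_arm --pt "0 0 0.03 0 0 0 -1" --pt "0 0 0.023 0 0 0 -1" --pt "0 0 0 0 0 0 -1"

```text
time_s: 7.58
tcp_pos: [0.5701, 0.1969, 0.0833]
tool_rot: [-2.113, -2.322, 0.005]
ft_force: [0.5, 0.3, -3.1]
finger_gap: 0.0205
grasp_force: 79.1
```

```bash
python3 look.py
```

```text
t 7.575 tip x 0.1305 y 0.0025 z 0.0249 ft [ 0.5  0.3 -3.1] [-0.001 -0.003 -0.017]
```

Request:
jog_arm --pt "-0.02 0 -0.0005 0 0 0 -1" --pt "-0.02 0 -0.0005 0 0 0 -1" --pt "-0.02 0 -0.0005 0 0 0 -1" --pt "-0.02 0 -0.0005 0 0 0 -1" --pt "-0.02 0 -0.0005 0 0 0 -1"

```text
time_s: 8.2
tcp_pos: [0.5759, 0.1475, 0.0872]
tool_rot: [2.114, 2.324, 0.0]
ft_force: [-0.4, 0.1, -2.2]
finger_gap: 0.0203
grasp_force: 79.1
```

Request:
jog_arm --pt "-0.02 0 -0.0005 0 0 0 -1" --pt "-0.02 0 -0.0005 0 0 0 -1" --pt "-0.02 0 -0.0005 0 0 0 -1" --pt "0 0 0 0 0 0 -1"

```text
time_s: 8.7
tcp_pos: [0.5788, 0.1175, 0.0878]
tool_rot: [2.115, 2.323, -0.0]
ft_force: [-0.2, -0.5, -1.5]
finger_gap: 0.02
grasp_force: 79.1
```

```bash
python3 look.py a1
```

```text
t 8.7 tip x 0.0507 y 0.0012 z 0.0294 ft [-0.2 -0.5 -1.5] [-0.05   0.01   0.026]
(732, 773, 3)
```

View pics/a1.png

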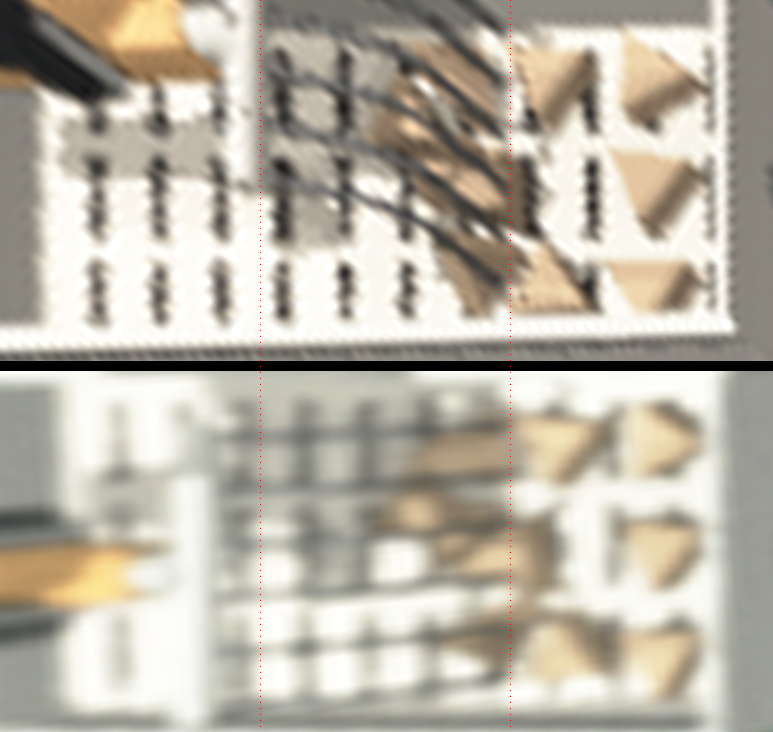

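Request:
jog_arm --pt "-0.02 0 -0.0005 0 0 0 -1" --pt "-0.014 0 0.006 0 0 0 -1" --pt "-0.01 0 0.01 0 0 0 -1" --pt "-0.006 0 0.01 0 0 0 -1" --pt "0 0 0 0 0 0 -1"

```text
time_s: 9.43
tcp_pos: [0.5813, 0.0932, 0.0749]
tool_rot: [2.114, 2.324, 0.001]
ft_force: [0.4, 0.5, 0.4]
finger_gap: 0.0204
grasp_force: 79.4
```

```bash
python3 look.py
```

```text
t 9.425 tip x 0.0263 y 0.0010 z 0.0165 ft [0.4 0.5 0.4] [ 0.224 -0.167 -0.052]
```

```bash
cat > look2.py <<'E'
from look import *
cw=cams.capture("wrist")
w=cv2.resize(cw["pixels"][0:192,120:400],(800,548),interpolation=cv2.INTER_CUBIC)
o=np.zeros((600,800,3),np.uint8);o[:548]=w
cv2.imwrite(f"pics/{sys.argv[1]}w.png",w[:,:,::-1]);pickle.dump(cw,open(sys.argv[1]+"w.pkl","wb"))
m2=cv2.resize(m,(387,366));o2=np.zeros((600,800,3),np.uint8)
o2[:366,:387]=m2;o2[:283,387:800]=cv2.resize(w,(413,283))
# bigger: wrist 800 wide top half is most useful
o2=np.vstack([cv2.resize(w,(620,425)),np.zeros((175,620,3),np.uint8)])
o2[425:,:366]=cv2.resize(m[:361],(366,175))
cv2.imwrite(f"pics/{sys.argv[1]}c.png",o2[:,:,::-1])
E
python3 look2.py a2
```

```text
t 9.425 tip x 0.0263 y 0.0010 z 0.0165 ft [0.4 0.5 0.4] [ 0.224 -0.167 -0.052]
(732, 773, 3)
```

View pics/a2c.png

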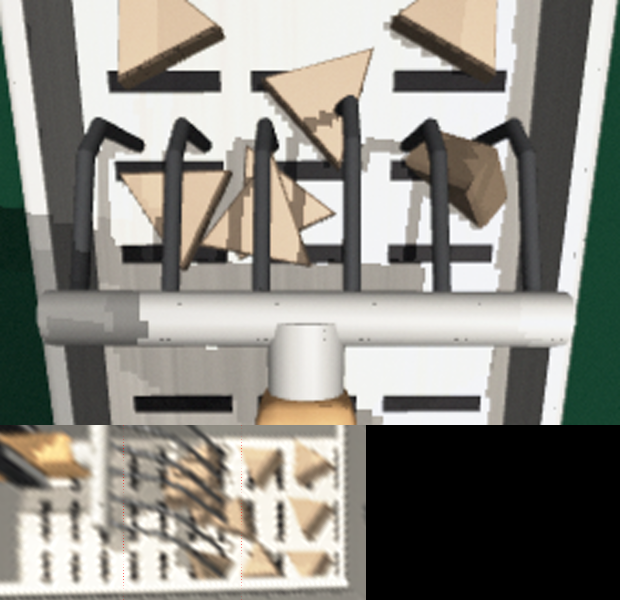

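Request:
jog_arm --pt "-0.016 0 0 0 0 0 -1" --pt "-0.016 0 0 0 0 0 -1" --pt "0 0 0.004 0 0 0 -1" --pt "0 0 0 0 0 0 -1"

```text
time_s: 10.07
tcp_pos: [0.5825, 0.0772, 0.073]
tool_rot: [2.114, 2.324, -0.0]
ft_force: [-1.0, 0.6, 0.9]
finger_gap: 0.0204
grasp_force: 79.6
```

```bash
python3 look.py
```

```text
t 10.075 tip x 0.0102 y 0.0012 z 0.0146 ft [-1.   0.6  0.9] [0.32  0.013 0.015]
```

```bash
cat > asc.py <<'E'
from rig import ctrl,cams
import cv2,numpy as np,sys
def asc(p,x0=125,x1=395,y0=0,y1=150,W=110):
    p=p[y0:y1,x0:x1];H=int(W*(y1-y0)/(x1-x0)*.5)
    p=cv2.resize(p,(W,H),interpolation=cv2.INTER_AREA).astype(int)
    hsv=cv2.cvtColor(p.astype(np.uint8),cv2.COLOR_RGB2HSV).astype(int)
    for r in range(H):
        l=""
        for q,h in zip(p[r],hsv[r]):
            v=q.max()
            if 5<=h[0]<=25 and h[1]>45 and v>60: l+="O" if v>215 else("o" if v>165 else "x")
            elif 45<h[0]<95 and h[1]>90: l+="~"
            else: l+=" " if v>200 else("." if v>130 else("-" if v>75 else "#"))
        print(l)
if __name__=="__main__":
    asc(cams.capture("wrist")["pixels"])
E
python3 asc.py
```

```text
.---------     .-xxxxxxxx##----------      ---------......  OOOOOOo   .-----------#######x-- ....-########-  
  ---------     .###xx################      ###xoooOOOOOOOOOOOOOOOo.   -####################- ....-########.  
  ---------.     .....................      ..--xoOOOOOOOOOOOOOOOO.    .....................  ....-########.  
  .--------.                                  ..-xxOOOOOOOOOOOOOOo                           .....#########   
  .---------                                    ..xxoOOOOOOOOOOOo                            .....########-   
   ---------                                      .-xxOOOOOOOOOo.                             ...-########.   
   ---------                                       ..xxoOOOOOOo.                              ...-########.   
   .--------.                                        .-xoOOOOO.                              ....-########    
   .--------.                                         ..xxOo###-                             ....########-    
    ---------     ####################-     -#############xxx####     .####################. ....#####
[... 1528 characters left out ...]
 .#--         ....##-####-    ~~~~
~~~#...-#######-.....-------###---------....-###-------------#---.....--------#--........ ....##-####-   .~~~~
~~~~-...#######-....-###################....-#################---....-#########-########- ....##-####.   .~~~~
~~~~-..---------....--------------------....--------------------.....--------------------.....-------..  -~~~~
~~~~-.....................                              .                                                ~~~~~
~~~~-....................                                                                               .~~~~~
~~~~#-....................                       ....                                                   .~~~~~
```

Request:
jog_arm --pt "-0.012 0 0 0 0 0 -1" --pt "-0.012 0 0 0 0 0 -1" --pt "0 0 0 0 0 0 -1"

```text
time_s: 10.5
tcp_pos: [0.5834, 0.0648, 0.0723]
tool_rot: [-2.114, -2.323, 0.002]
ft_force: [0.0, 0.6, -3.3]
finger_gap: 0.0206
grasp_force: 79.0
```

```bash
python3 look.py
```

```text
t 10.5 tip x -0.0022 y 0.0015 z 0.0139 ft [ 0.   0.6 -3.3] [-0.007  0.07   0.006]
```

Request:
jog_arm --pt "0 0 0.003 0 0 0 -1" --pt "0 0 0 0 0 0 -1"

```text
time_s: 10.75
tcp_pos: [0.5834, 0.0656, 0.071]
tool_rot: [-2.113, -2.324, 0.001]
ft_force: [-0.3, 0.5, -2.5]
finger_gap: 0.0201
grasp_force: 79.0
```

```bash
python3 look.py
```

```text
t 10.75 tip x -0.0014 y 0.0014 z 0.0126 ft [-0.3  0.5 -2.5] [-0.088  0.009 -0.021]
```

Request:
jog_arm --pt "0 0 0.002 0 0 0 -1" --pt "0 0 0 0 0 0 -1"

```text
time_s: 11.0
tcp_pos: [0.5837, 0.0657, 0.0705]
tool_rot: [-2.113, -2.325, -0.0]
ft_force: [0.5, 0.4, -2.2]
finger_gap: 0.0203
grasp_force: 79.1
```

```bash
python3 look.py
```

```text
t 11.0 tip x -0.0013 y 0.0011 z 0.0121 ft [ 0.5  0.4 -2.2] [0.06  0.083 0.079]
```

Request:
jog_arm --pt "-0.007 0 0.001 0 0 0 -1" --pt "-0.008 0 0.0004 0 0 0 -1" --pt "-0.008 0 0 0 0 0 -1" --pt "-0.008 0 0 0 0 0 -1"

```text
time_s: 11.5
tcp_pos: [0.5853, 0.0499, 0.07]
tool_rot: [2.113, 2.324, 0.001]
ft_force: [0.2, 0.9, -1.8]
finger_gap: 0.0205
grasp_force: 79.2
```

```bash
python3 look.py
```

```text
t 11.5 tip x -0.0172 y 0.0010 z 0.0116 ft [ 0.2  0.9 -1.8] [ 0.283 -0.005 -0.037]
```

Request:
jog_arm --pt "-0.014 0 -0.0004 0 0 0 -1" --pt "-0.014 0 -0.0004 0 0 0 -1" --pt "-0.014 0 -0.0004 0 0 0 -1" --pt "-0.014 0 -0.0004 0 0 0 -1"

```text
time_s: 12.0
tcp_pos: [0.5879, 0.0217, 0.0707]
tool_rot: [2.114, 2.324, 0.0]
ft_force: [-0.2, 0.5, -1.8]
finger_gap: 0.0205
grasp_force: 79.2
```

```bash
python3 look.py; python3 asc.py
```

```text
t 12.0 tip x -0.0455 y 0.0010 z 0.0123 ft [-0.2  0.5 -1.8] [0.355 0.063 0.03 ]
 ---------                                                                                     ....-########. 
 ---------.                                                                                     ...-########. 
 .--------.                                                                                    ....#########  
 .--------.                                                                                    ....########-  
  ---------                                                                                    ...-########.  
  --------#                                                                                   ....-########.  
  .--------                                                                      ...........  ....-#######-   
   --------.     #####################.     #####################.     -####################. ....########-   
   --------.     -#-------------------.     ---------------------.     ---------------------. ....########.   
   ---------          
[... 1608 characters left out ...]
###-#########-  ..##-#####-   .~~~
~~~-...-#######.....###################-....-#################-#-.....#########-#--------.  ..##-#####.   .~~~
~~~-...-#######............-###.............-##-.............#-#.............-#--          ...##-#####    -~~~
~~~-..----------...........----.............----.............---.............----.............--------.   ~~~~
~~~~..........................                                 .                 .                       .~~~~
~~~~.........................                                                                            .~~~~
~~~~-.........................                                                                           -~~~~
```

Request:
jog_arm --pt "0.002 0 -0.02 0 0 0 -1" --pt "0 0 -0.06 0 0 0 -1" --pt "0.06 0 0 0 0 0 -1" --pt "0 0 0 0 0 0 -1"

```text
time_s: 12.55
tcp_pos: [0.5849, 0.0547, 0.1116]
tool_rot: [2.111, 2.326, 0.002]
ft_force: [0.6, 0.2, -3.1]
finger_gap: 0.0203
grasp_force: 79.1
```

```bash
python3 look.py a3
python3 - <<'E'
from asc import *
import pickle
c=cams.capture("wrist");pickle.dump((ctrl.observe(),c),open("a3w.pkl","wb"));asc(c["pixels"],y1=170)
E
```

```text
t 12.55 tip x -0.0124 y 0.0009 z 0.0532 ft [ 0.6  0.2 -3.1] [-0.007 -0.013 -0.016]
(732, 773, 3)
~~~~~~~.   -------                                 .-xxoOOOOOo                          ....######.   -~~~~~~~
~~~~~~~-   .------                                   .xxoOOOo.                           ...######    ~~~~~~~~
~~~~~~~~   .------                                    .-xxoOx                           ...-#####-   .~~~~~~~~
~~~~~~~~.   ------.                                    ..xxx.                           ...-#####-   .~~~~~~~~
~~~~~~~~.   ------.    ##################    .#################-    .#################. ...-#####.   -~~~~~~~~
~~~~~~~~-   .-----.    ------------------     -----------------.    .-----------------.....######.   ~~~~~~~~~
~~~~~~~~-   .------                                                                    ....######   .~~~~~~~~~
~~~~~~~~~   .------                                                                     ...#####-   .~~~~~~~~~
~~~~~~~~~.   ------                                                                     ..-#####-   -~~~~~~~~~
~~~~
[... 2070 characters left out ...]
                           .~~~~~~
~~~~~........................                                                                          .~~~~~~
~~~~~-.......................                    .  .                                                  .~~~~~~
~~~~~#----------------------......................          ................                          .~~~~~~~
~~~~~~~~~~~~~~-..-####-....---------------.....-..         ....    ................ ...-----   ------~~~~~~~~~
~~~~~~~~~~~~~~-...####-........................-..         ..                       ..-####.   ~~~~~~~~~~~~~~~
~~~~~~~~~~~~~~~...-####........................-..         ..                       ..-####.  .~~~~~~~~~~~~~~~
```

Request:
jog_arm --pt "0 0 0.03 0 0 0 -1" --pt "0 0 0.017 0 0 0 -1" --pt "-0.02 0 0 0 0 0 -1" --pt "-0.02 0 -0.0005 0 0 0 -1" --pt "-0.02 0 -0.0005 0 0 0 -1"

```text
time_s: 13.32
tcp_pos: [0.5881, 0.0222, 0.0882]
tool_rot: [2.113, 2.323, 0.001]
ft_force: [-0.4, 0.1, -3.6]
finger_gap: 0.0203
grasp_force: 79.1
```

```bash
python3 look.py; python3 asc.py
```

```text
t 13.325 tip x -0.0451 y 0.0007 z 0.0298 ft [-0.4  0.1 -3.6] [-0.048  0.006 -0.012]
~.   .-------.    .###################-     -###################.     ####################. ...-#######.   .~~
~-    -------.    .###################-     -###################.     -################### ....-######-    -~~
~~    --------                                                                              ...-######-    ~~~
~~.   .-------                                                                              ...#######.   .~~~
~~.   .-------                                                                             ....#######.   .~~~
~~-    -------.                                                                            ...-######-    -~~~
~~~    -------.                                                                            ...-######-    ~~~~
~~~.   .-------                                                                           ....-######.   .~~~~
~~~.   .-------     ----##-------#-----.    .-------------------     .---###############- ....-######.   .~~~~
~~~-    -------  
[... 1613 characters left out ...]
###-######-  ..-###---   .~~~~~~~~
~~~~~~~-...######-....------#-#----------...-###-------------###....------...-#--...... ...-####--   .~~~~~~~~
~~~~~~~#...#######..........#-#.............-##-.............#-#..........   .#--       ...-####-.   -~~~~~~~~
~~~~~~---..--------.-----...---..............--..............---..............---..........------....--~~~~~~~
~~~~~-........................                                              .                          .~~~~~~
~~~~~........................                                                                          .~~~~~~
~~~~~-........................                   . ..                                                  .~~~~~~
```

Request:
jog_arm --pt "-0.02 0 -0.0005 0 0 0 -1" --pt "-0.02 0 -0.0005 0 0 0 -1" --pt "-0.02 0 -0.0005 0 0 0 -1" --pt "-0.016 0 0 0 0 0 -1" --pt "0 0 0 0 0 0 -1"

```text
time_s: 14.0
tcp_pos: [0.5914, -0.0152, 0.0883]
tool_rot: [-2.114, -2.323, 0.0]
ft_force: [0.1, -0.1, -3.2]
finger_gap: 0.0203
grasp_force: 79.1
```

```bash
python3 look.py; python3 asc.py
```

```text
t 14.0 tip x -0.0826 y 0.0010 z 0.0299 ft [ 0.1 -0.1 -3.2] [-0.013 -0.012  0.031]
~-    -------.                                                                              ....#######.   .~~
~~    -------.                         .o                                                   ....#######    .~~
~~.   .-------                       ...oOOOOO                                              ...-######-    -~~
~~.   .-------     oOOOOOOOOOOOOOOOOoxx xOOOOOOOOOO                       ..               ....-######-    ~~~
~~-    -------     -xOOOOOOOOOOOOOOoxx#..oOOOOOOOOOOOOOoox######-     -###xoOox-##########  ...-######.   .~~~
~~~    -------.    .#xOOOOOOOOOOOOoxx##..oOOOOOOOOOOOOOoxx######.     -###xoOOOOox-######-  ...#######.   .~~~
~~~.   .------.       oOOOOOOOOOOoxx.    .OOOOOOOOOOOoxx.              ..-xOOOOOOOO         ...######-    -~~~
~~~-   .-------        .OOOOOOOOoxx.     .oOOOOOOOOoxx.                ..-xOOOOOOOOOOO     ....######-    ~~~~
~~~-    -------         .oOOOOOoxx.       xOOOOOOoxx.                   .xxOOOOOOOOOOOOO   ...-######.   .~~~~
~~~~    -------    
[... 1611 characters left out ...]
 .#--        ...###--#    ~~~~~~~~
~~~~~~~~...######-..........#-#.............-##-.............#-#..........   .#--        ...####--   .~~~~~~~~
~~~~~~~~...#######.........-###.............-##-.............#-#.........    .#--        ..-####--   .~~~~~~~~
~~~~~#-------------.------....-..............--..............---..............---..........------....--~~~~~~~
~~~~~-..........................                                                                       .~~~~~~
~~~~~...........................                                                                       .~~~~~~
~~~~~-...........................                .  .                                                  .~~~~~~
```

Request:
jog_arm --pt "0.004 0 -0.006 0 0 0 -1" --pt "0 0 -0.008 0 0 0 -1" --pt "-0.02 0 0 0 0 0 -1" --pt "-0.02 0 -0.0005 0 0 0 -1" --pt "0 0 0 0 0 0 -1"

```text
time_s: 14.68
tcp_pos: [0.593, -0.0336, 0.0955]
tool_rot: [2.115, 2.323, -0.0]
ft_force: [-0.2, -0.1, -2.6]
finger_gap: 0.0202
grasp_force: 79.1
```

```bash
python3 look.py; python3 asc.py
```

```text
t 14.675 tip x -0.1011 y 0.0010 z 0.0371 ft [-0.2 -0.1 -2.6] [-0.023  0.037  0.018]
~~~-    ------.     .-xOOOOOOOOOOoxx-..  .OOOOOOOOOOOooxx........     .---xOOOOOOOo.......  ...######-   .~~~~
~~~~    -------       ..OOOOOOOOoxx-     .oOOOOOOOOoxxx.               ..-xOOOOOOOOOO      ...-######.   .~~~~
~~~~.   -------         .oOOOOOOxxx      .xOOOOOOoxxx.                 ..xxOOOOOOOOOOOO    ...-######    -~~~~
~~~~.   .------          .oOOOOxxx        .oOOOoxxx.                    .xoOOOOOOOOOOOOOOo....-######    ~~~~~
~~~~-   .------.          .oOOxxx         .oOoxxx.                      .xoOOOOOOOOOOoxx......-#####-   .~~~~~
~~~~~    ------.           .ooxx           .xxx.                       ..xoOOOOOOoox-.    ....######.   .~~~~~
~~~~~.   -------     ........xx.........   .--..................     ..--xOOOooxxx-......  ...######.   -~~~~~
~~~~~.   .------    .###################     -##################.    .###xoxxx##########.  ..-######    ~~~~~~
~~~~~-   .------     ...................     ...................      ..-...............  ...-#####-   .~~~~~~
~~~~~~    ------.
[... 1613 characters left out ...]
 .#--       ...####--   -~~~~~~~~~
~~~~~~~~~-.#######-.........#-#.............-##-.............#-#........     .#--       ..-#####-.  ~~~~~~~~~~
~~~~~~~~~#.########........-#-#.............-##-.............###........     .#--       ..-#####-. .~~~~~~~~~~
~~~~~#--------------.--.....---..............---.............---..............---.........-------...---~~~~~~~
~~~~~-.......................                                     .                 . .                .~~~~~~
~~~~~...........................                                                                       .~~~~~~
~~~~~-............................               .                                                     .~~~~~~
```

Request:
jog_arm --pt "0 0 -0.05 0 0 0 -1" --pt "0.12 0 0 0 0 0 -1" --pt "0.12 0 0 0 0 0 -1" --pt "0.12 0 0 0 0 0 -1" --pt "0.116 0 0 0 0 0 -1"

```text
time_s: 15.35
tcp_pos: [0.5699, 0.2064, 0.1206]
tool_rot: [-2.113, -2.324, -0.0]
ft_force: [1.3, 1.1, -2.9]
finger_gap: 0.0205
grasp_force: 79.1
```

Request:
jog_arm --pt "0 0 0 0 0 0 -1" --pt "0 0 0 0 0 0 -1"

```text
time_s: 15.6
tcp_pos: [0.5703, 0.2043, 0.1203]
tool_rot: [2.112, 2.325, -0.001]
ft_force: [0.7, -0.6, -2.6]
finger_gap: 0.0202
grasp_force: 79.1
```

```bash
python3 look.py a4
python3 - <<'E'
from asc import *
import pickle
c=cams.capture("wrist");pickle.dump((ctrl.observe(),c),open("a4w.pkl","wb"));asc(c["pixels"],y1=170)
_,cs,cd=pickle.load(open("a4.pkl","rb"))
import sys;sys.argv=["x"]
from look import rect
m=cv2.rotate(rect(cd),cv2.ROTATE_90_CLOCKWISE);print(m.shape);asc(m,0,773,0,361,100)
E
```

```text
t 15.6 tip x 0.1379 y 0.0016 z 0.0619 ft [ 0.7 -0.6 -2.6] [-0.08   0.007  0.024]
(732, 773, 3)
~~~~~~~~~~~~~~~~~~~~~~~~~~~~~~~~~~~~~~~~~~~~~~~~~~~~~~~~~~~~~~~~~~~~~~~~~~~~~~~~~~~~~~~~~~~~~~~~~~~~~~~~~~~~~~
~~~~~~~~~~~~~~~~~~~~~~~~~~~~~~~~~~~~~~~~~~~~~~~~~~~~~~~~~~~~~~~~~~~~~~~~~~~~~~~~~~~~~~~~~~~~~~~~~~~~~~~~~~~~~~
~~~~~~~~~~~~~~~~~~~~~~~~~~~~~~~~~~~~~~~~~~~~~~~~~~~~~~~~~~~~~~~~~~~~~~~~~~~~~~~~~~~~~~~~~~~~~~~~~~~~~~~~~~~~~~
~~~~~~~~~~~~~~~~~~~~~~~~~~~~~~~~~~~~~~~~~~~~~~~~~~###----##~~~~~~~~~~~~~~~~~~~~~~~~~~~~~~~~~~~~~~~~~~~~~~~~~~~
~~~~~~~~~~~~~~~~~~~~~~~~~~~~~~~~~~~~~~~~~~~~~~~~~~##-----##~~~~~~~~~~~~~~~~~~~~~~~~~~~~~~~~~~~~~~~~~~~~~~~~~~~
~~~~~~~~~~~~~~~~~~~~~~~~~~~~~~~~~~~~~~~~~~~~~~~~~~###----##~~~~~~~~~~~~~~~~~~~~~~~~~~~~~~~~~~~~~~~~~~~~~~~~~~~
~~~~~~~~~~~~~~~~~~~~~~~~~~~~~~~~~~~~~~~~~~~~~~~~~~###----##~~~~~~~~~~~~~~~~~~~~~~~~~~~~~~~~~~~~~~~~~~~~~~~~~~~
~~~~~~~~~~~~~~~~~~~~~~~~~~~~~~~~~~~~~~~~~~~~~~~~~~###----##~~~~~~~~~~~~~~~~~~~~~~~~~~~~~~~~~~~~~~~~~~~~~~~~~~~
~~~~~~~~~~~~~~~~~~~~~~~~~~~~~~~~~~~~~~~~~~~~~~~~~~###----##~~~~~~~~~~~~~~~~~~~~~~~~~~~~~~~~~~~~~~~~~~~~~~~~~~~
~~~~~~
[... 4487 characters left out ...]
xxx--------------..oooooooooo..          .       .                ooxxx---..   ooxx..  .......
#########------------....  OOOOOOooo.          .       .       ..      ooxxxx---.ooOOOOOoo..........
#######--.........           OOOooxx.     ........   .....   .....   ooooooooxxxooOOOOOoox.  .......
#####--..                     Oooxo       ..  ..       ..             OOO     ..    OOoxx.   .......
#####--.                        .                                            .....  ooxx.    .......
#####--...                 ......         .................................................  .......
#----................................     ........................---....................... .......
```

Request:
jog_arm --pt "0 0 0.05 0 0 0 -1" --pt "0 0 0.035 0 0 0 -1" --pt "0 0 0.014 0 0 0 -1" --pt "0 0 0.002 0 0 0 -1" --pt "0 0 0 0 0 0 -1"

```text
time_s: 16.38
tcp_pos: [0.5709, 0.2045, 0.071]
tool_rot: [2.113, 2.324, 0.002]
ft_force: [-0.5, -1.1, -2.1]
finger_gap: 0.0205
grasp_force: 79.1
```

```bash
python3 look.py;python3 asc.py
```

```text
t 16.375 tip x 0.1381 y 0.0010 z 0.0126 ft [-0.5 -1.1 -2.1] [ 0.049 -0.016  0.016]
~~~~~~~~~~~~~~~~~~~~~~~~~~~~~~~~~~~~~~~~~~~~~~~~####-----###~~~~~~~~~~~~~~~~~~~~~~~~~~~~~~~~~~~~~~~~~~~~~~~~~~
~~~~~~~~~~~~~~~~~~~~~~~~~~~~~~~~~~~~~~~~~~~~~~~~####-----###~~~~~~~~~~~~~~~~~~~~~~~~~~~~~~~~~~~~~~~~~~~~~~~~~~
~~~~~~~~~~~~~~~~~~~~~~~~~~~~~~~~~~~~~~~~~~~~~~~~####-----###~~~~~~~~~~~~~~~~~~~~~~~~~~~~~~~~~~~~~~~~~~~~~~~~~~
~~~~~~~~~~~~~~~~~~~~~~~~~~~~~~~~~~~~~~~~~~~~~~~~~###-----###~~~~~~~~~~~~~~~~~~~~~~~~~~~~~~~~~~~~~~~~~~~~~~~~~~
~~~~~~~~~~~~~~~~~~~~~~~~~~~~~~~~~~~~~~~~~~~~~~~~####-----###~~~~~~~~~~~~~~~~~~~~~~~~~~~~~~~~~~~~~~~~~~~~~~~~~~
~~~~~~~~~~~~~~~~~~~~~~~~~~~~~~~~~~~~~~~~~~~~~~~~~###-----###~~~~~~~~~~~~~~~~~~~~~~~~~~~~~~~~~~~~~~~~~~~~~~~~~~
.-~~~~~~~~~~~~~~~~~~~~~~~~~~~~~~~~~~~~~~~~~~~~~~~###-----###~~~~~~~~~~~~~~~~~~~~~~~~~~~~~~~~~~~~~~~~~~~~~~~-..
                       ..........              ...                                                            
                                                                                                              
   --#############
[... 1612 characters left out ...]
xx#--OOO     ....-##-####-    -~~~
~~-....########-.......xxxxx#-#xxxx-........-##-xxoxxxxxxxxxx#-#.........xxxxx#--OOOOOO  ....###-####-    ~~~~
~~~....########-....-xxxxxxx#-#xxxxx----....-###xxxxxxxxxxxxx#-#-....-###xxxxx#--OOOOO    ...###-####.   .~~~~
~~~-...---------..............-.....----.....---.............---.....------..----............--------.   -~~~~
~~~-...........                                                                                          -~~~~
~~~#..........                                                                                          .~~~~~
~~~~-.......                                     .                                                      .~~~~~
```

Request:
jog_arm --pt "0 0 0.002 0 0 0 -1" --pt "0 0 0 0 0 0 -1" --pt "0 0 0 0 0 0 -1"

```text
time_s: 16.8
tcp_pos: [0.5705, 0.2045, 0.0692]
tool_rot: [2.113, 2.324, 0.0]
ft_force: [0.1, -0.1, -2.3]
finger_gap: 0.0205
grasp_force: 79.1
```

```bash
python3 look.py
```

```text
t 16.8 tip x 0.1381 y 0.0014 z 0.0108 ft [ 0.1 -0.1 -2.3] [-0.047  0.023 -0.014]
```

Request:
jog_arm --pt "-0.016 0 -0.0004 0 0 0 -1" --pt "-0.016 0 -0.0004 0 0 0 -1" --pt "-0.016 0 -0.0004 0 0 0 -1" --pt "-0.016 0 -0.0004 0 0 0 -1" --pt "-0.016 0 -0.0004 0 0 0 -1"

```text
time_s: 17.42
tcp_pos: [0.5743, 0.164, 0.0702]
tool_rot: [2.114, 2.324, 0.0]
ft_force: [0.2, 0.1, -2.7]
finger_gap: 0.0201
grasp_force: 79.1
```

Request:
jog_arm --pt "-0.016 0 -0.0004 0 0 0 -1" --pt "0 0 0 0 0 0 -1" --pt "0.004 0 0 0 0 0 -1" --pt "0 0 -0.05 0 0 0 -1" --pt "0 0 -0.05 0 0 0 -1"

```text
time_s: 18.05
tcp_pos: [0.5745, 0.1591, 0.1204]
tool_rot: [-2.112, -2.325, 0.001]
ft_force: [0.0, 0.1, -3.0]
finger_gap: 0.0204
grasp_force: 79.0
```

Request:
jog_arm --pt "-0.1 0 0 0 0 0 -1" --pt "-0.12 0 0 0 0 0 -1" --pt "-0.02 0 0 0 0 0 -1" --pt "0 0 0 0 0 0 -1"

```text
time_s: 18.55
tcp_pos: [0.5863, 0.0391, 0.1202]
tool_rot: [-2.115, -2.323, -0.0]
ft_force: [-0.2, 1.4, -2.3]
finger_gap: 0.0202
grasp_force: 79.1
```

```bash
python3 look.py a5
python3 - <<'E'
from asc import *
import pickle
s=ctrl.observe();c=cams.capture("wrist");pickle.dump((s,c),open("a5w.pkl","wb"))
import sys;sys.argv=["x"]
from look import *
T=wT(s,c)
# rectify wrist at stone-top height in tray frame
S=1000;xs=np.arange(.154,-.155,-.001);ys=np.arange(.072,-.0721,-.001)
X,Y=np.meshgrid(xs,ys,indexing="ij");Z=.021+.0281*(.147-X)
u=proj(c,W(t,np.c_[X.ravel(),Y.ravel(),Z.ravel()]),T).astype(np.float32)
m=cv2.rotate(cv2.remap(c["pixels"],u[:,0].reshape(X.shape),u[:,1].reshape(X.shape),1),cv2.ROTATE_90_CLOCKWISE)
print(m.shape);asc(m,0,309,0,145,103)
_,cs,cd=pickle.load(open("a5.pkl","rb"))
for c in(cs,cd):
  print();asc(cv2.rotate(rect(c),cv2.ROTATE_90_CLOCKWISE),0,773,0,361,103)
E
```

```text
t 18.55 tip x -0.0281 y 0.0010 z 0.0618 ft [-0.2  1.4 -2.3] [ 0.005  0.017 -0.007]
(732, 773, 3)
t 18.7 tip x -0.0265 y 0.0010 z 0.0619 ft [-0.9 -0.  -3.4] [-0.043 -0.017  0.016]
(145, 309, 3)
#####################--....-######------########------------###########################################
-----................--....-.......        .##.            .###########################################
---.......-.......-..--....-.......      .. .    ..      .. ###########################################
---......##......##..... ...######-------##..    #-      #- ###########################################
---......##......##...     .oxxxooo......##--##. #-      #- ###########################################
---......##......##...     .xxxxoOO      ## .#-  #-      #- ###########################################
---......##......#xxx.     ...-xxoo.    .## .    #-      ## ###########################################
---......##......xxxx.     ......-x      -#.     #-      #- ###########################################
xxxxxxxxxxx......xxxx.     .-----......    .                ###############
[... 5882 characters left out ...]
.ooooooooxxx-..      ..       .       .     OOooooOOOoooooox....      ......
.........     .....    .... OOOOOOooxxx...               .       .   OOOOOooOOOOOOOOoox...      .......
.........      ..             OOOoooo....                        .oOOOOOOOOooOOOOOooo            ......
........                      Ooooo.                                      OOOOOOooo              ......
........              ...........                                               ..               ......
....---....................................   .....    ....     ...    .... .................   .......
..............................................................................................  .......
```

Request:
jog_arm --pt "0 0 0.05 0 0 0 -1" --pt "0 0 0.03 0 0 0 -1" --pt "0 0 0.012 0 0 0 -1" --pt "0 0 0 0 0 0 -1" --pt "0 0 0 0 0 0 -1"

```text
time_s: 19.32
tcp_pos: [0.5867, 0.0393, 0.0753]
tool_rot: [2.113, 2.324, 0.002]
ft_force: [-0.8, 0.7, -2.8]
finger_gap: 0.0204
grasp_force: 79.1
```

```bash
python3 look.py
```

```text
t 19.325 tip x -0.0279 y 0.0005 z 0.0169 ft [-0.8  0.7 -2.8] [-0.048  0.003  0.021]
```

Request:
jog_arm --pt "0 0 0.004 0 0 0 -1" --pt "0 0 0 0 0 0 -1" --pt "0 0 0 0 0 0 -1"

```text
time_s: 19.7
tcp_pos: [0.5863, 0.0392, 0.0725]
tool_rot: [2.113, 2.324, 0.0]
ft_force: [-0.2, 0.6, -3.0]
finger_gap: 0.0206
grasp_force: 79.1
```

```bash
python3 look.py
```

```text
t 19.7 tip x -0.0280 y 0.0010 z 0.0141 ft [-0.2  0.6 -3. ] [-0.037  0.04   0.033]
```

Request:
jog_arm --pt "0 0 0.003 0 0 0 -1" --pt "0 0 0 0 0 0 -1"

```text
time_s: 19.95
tcp_pos: [0.5863, 0.0392, 0.071]
tool_rot: [2.113, 2.324, 0.001]
ft_force: [0.7, -0.3, -1.1]
finger_gap: 0.0203
grasp_force: 79.2
```

```bash
python3 look.py
```

```text
t 19.95 tip x -0.0279 y 0.0009 z 0.0126 ft [ 0.7 -0.3 -1.1] [ 0.121  0.029 -0.006]
```

Contact of about 1.7 N, as predicted. Pull.

Request:
jog_arm --pt "-0.012 0 -0.0003 0 0 0 -1" --pt "-0.012 0 -0.0003 0 0 0 -1" --pt "-0.012 0 -0.0003 0 0 0 -1" --pt "-0.012 0 -0.0003 0 0 0 -1"

```text
time_s: 20.45
tcp_pos: [0.5885, 0.0148, 0.0714]
tool_rot: [-2.114, -2.324, -0.0]
ft_force: [-0.3, 0.6, -2.3]
finger_gap: 0.0208
grasp_force: 79.2
```

```bash
python3 look.py
```

```text
t 20.45 tip x -0.0524 y 0.0010 z 0.0130 ft [-0.3  0.6 -2.3] [0.229 0.005 0.013]
```

Request:
jog_arm --pt "-0.012 0 -0.0004 0 0 0 -1" --pt "-0.012 0 -0.0004 0 0 0 -1" --pt "-0.01 0 -0.0004 0 0 0 -1" --pt "0 0 0 0 0 0 -1"

```text
time_s: 20.95
tcp_pos: [0.5902, -0.0022, 0.0722]
tool_rot: [2.114, 2.323, -0.0]
ft_force: [0.2, -0.3, -0.1]
finger_gap: 0.0199
grasp_force: 79.3
```

```bash
python3 look.py; python3 asc.py
```

```text
t 20.95 tip x -0.0696 y 0.0009 z 0.0138 ft [ 0.2 -0.3 -0.1] [0.039 0.032 0.021]
 .--------      ......................      .....................       .....................   ...-########  
 .--------.                                                                                    ....########-  
  --------.                                                                                    ....########.  
  ---------                                                                                    ...-########.  
  .--------                                                                                   ....-#######-   
  .-------#                                                                                   ....-#######-   
   --------.                                                                                  ....########.   
   --------.     ---------------------.     ---------------------.     -------------########. ....########.   
   .--------     -####################.     #####################.     #####################  ...-#######-    
   .--------      ...
[... 1609 characters left out ...]
-##----------.  ..##-#####    -~~~
~~~-...-#######.....#########-##xxxxxxxxxxxx####xxxx##########-#-.....#########-#--------. ...##-####-    ~~~~
~~~#...-#######.............###..xxxxxxxxxxx####xxx-.........#-#.............-#--          ...##-####-   .~~~~
~~~~...---------............---.........-----------..........---.............----.............-------..  .~~~~
~~~~-...........................                                     .                 .                 -~~~~
~~~~-...........................                                                                         ~~~~~
~~~~~..........................                  .                                                      .~~~~~
```

Request:
jog_arm --pt "0.004 0 -0.04 0 0 0 -1" --pt "0 0 -0.052 0 0 0 -1" --pt "0.12 0 0 0 0 0 -1" --pt "0.12 0 0 0 0 0 -1" --pt "0.116 0 0 0 0 0 -1"

```text
time_s: 21.62
tcp_pos: [0.573, 0.1796, 0.1198]
tool_rot: [2.113, 2.323, 0.003]
ft_force: [0.5, 0.4, -3.2]
finger_gap: 0.0204
grasp_force: 79.1
```

Request:
jog_arm --pt "0 0 0 0 0 0 -1" --pt "0 0 0.05 0 0 0 -1" --pt "0 0 0.035 0 0 0 -1" --pt "0 0 0.01 0 0 0 -1" --pt "0 0 0 0 0 0 -1"

```text
time_s: 22.25
tcp_pos: [0.5731, 0.177, 0.0705]
tool_rot: [-2.114, -2.324, 0.001]
ft_force: [-0.2, -0.4, -3.0]
finger_gap: 0.0203
grasp_force: 79.1
```

```bash
python3 look.py; python3 asc.py
```

```text
t 22.25 tip x 0.1105 y 0.0014 z 0.0121 ft [-0.2 -0.4 -3. ] [-0.047  0.032 -0.053]
.-------####################################################################################################. 
 --------###################################################################################################. 
 ----------.                                                                               ......-##########  
 .---------.                                                                                 ....-#########-  
 .----------                                                                                 ....-#########.  
  ----------                                                                                 ....-#########   
  ----------                                                                                .....#########-   
  .---------.                                                                               .....#########-   
   ---------.                                                                               ....-#########.   
   ----------     -
[... 1611 characters left out ...]
xx#--OOOOOO   ....##-#####.   .~~~
~~#....########-.....xxxxxxx#-#xxxxxxx--....-##-----xxxxxxxxx#-#x....----xxxxx#--OOOOOOOO ...-##-#####.   .~~~
~~~-...-#######-....xxxxxxxx#-#xxxxxxxx#....-#######xxxxxxxxx#-#.....####xxxxx#--OOOoxx-. ...-##-####-    -~~~
~~~-...---------.....--------.-........-.....--------........---.....-----...----..-----.....---------.   ~~~~
~~~#...............                                                                                      .~~~~
~~~~.............                                                                                        -~~~~
~~~~-..........                                  .                                                       ~~~~~
```

Request:
jog_arm --pt "-0.0145 0 -0.0004 0 0 0 -1" --pt "-0.0145 0 -0.0004 0 0 0 -1" --pt "-0.0145 0 -0.0004 0 0 0 -1" --pt "-0.0145 0 -0.0004 0 0 0 -1" --pt "-0.0145 0 -0.0004 0 0 0 -1"

```text
time_s: 22.92
tcp_pos: [0.5765, 0.141, 0.0716]
tool_rot: [-2.113, -2.324, -0.0]
ft_force: [-0.6, 0.9, -2.8]
finger_gap: 0.0207
grasp_force: 79.1
```

Request:
jog_arm --pt "-0.0145 0 -0.0004 0 0 0 -1" --pt "0 0 0 0 0 0 -1" --pt "0.006 0 -0.01 0 0 0 -1" --pt "0 0 -0.05 0 0 0 -1" --pt "0 0 -0.06 0 0 0 -1"

```text
time_s: 23.55
tcp_pos: [0.5764, 0.1377, 0.1319]
tool_rot: [-2.112, -2.324, 0.002]
ft_force: [-0.5, -0.1, -1.9]
finger_gap: 0.0204
grasp_force: 79.1
```

Request:
jog_arm --pt "-0.12 0 0 0 0 0 -1" --pt "-0.12 0 0 0 0 0 -1" --pt "-0.12 -0.02 0 0 0 0 -1" --pt "-0.12 -0.03 0 0 0 0 -1" --pt "0 0 0 0 0 0 -1"

```text
time_s: 24.18
tcp_pos: [0.5741, -0.1081, 0.1321]
tool_rot: [2.12, 2.317, -0.002]
ft_force: [-0.1, 1.5, -1.3]
finger_gap: 0.0206
grasp_force: 79.1
```

```bash
python3 look.py a6
```

```text
t 24.175 tip x -0.1735 y 0.0268 z 0.0737 ft [-0.1  1.5 -1.3] [-0.022  0.065  0.011]
(732, 773, 3)
```

View pics/a6.png

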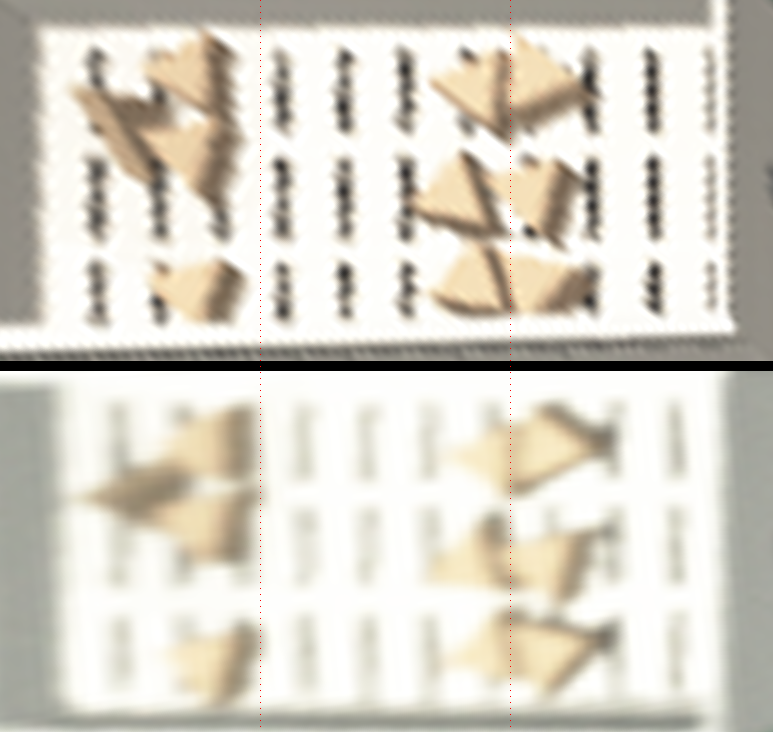

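Run:
```python
import sys;sys.argv=["x"]
from look import *
_,cs,cd=pickle.load(open("a6.pkl","rb"))
def ray(c,col,row):
    x=col/2500-.154;y=.072-row/2500
    p=W(t,[[x,y,.022+.0281*(.147-x)]])[0];o=c["cam_to_world"][:3,3];return o,(p-o)/np.linalg.norm(p-o)
def tri(a,b):
    A=[];B=[]
    for c,q in((cs,a),(cd,b)):
        o,d=ray(c,*q);M=np.eye(3)-np.outer(d,d);A.append(M);B.append(M@o)
    p=np.linalg.lstsq(np.vstack(A),np.concatenate(B),rcond=None)[0]
    e=np.array([np.cos(t[2]),np.sin(t[2])]);q=p[:2]-t[:2]
    return np.round([q@e*1e3,(q[1]*e[0]-q[0]*e[1])*1e3,p[2]*1e3],1)
print("apex",tri((77,90),(80,497-371)))
print("check rear vertex of right-top stone",tri((590,85),(605,440-371)))
print("check upper-left stone top vertex",tri((207,30),(245,405-371)))
for n in("scene","side"): pass
for c,r in((cs,(60,200,60,210)),(cd,(60,270,80,210))):
    m=cv2.rotate(rect(c),cv2.ROTATE_90_CLOCKWISE)[r[2]:r[3],r[0]:r[1]]
    from asc import asc
    asc(m,0,m.shape[1],0,m.shape[0],70);print()
```

```text
t 24.275 tip x -0.1697 y 0.0257 z 0.0737 ft [ 0.3  0.2 -2.1] [ 0.014 -0.026 -0.015]
apex [-105.9   23.4   43.8]
check rear vertex of right-top stone [76.4 43.9 14.9]
check upper-left stone top vertex [-68.3  59.   24.2]
            .....-.....                     OOOoOOOOOOOOOOOOOOOOOOOOOO
             .........                     OOOOOOOOOOOOOOOOOOOOOOOOOOO
              ........                    OOOOOOOOOOOOOOOOOOOOOOOOOOOO
              ........                     OOOOOOOOOOOOOOOOOOOOOOOOOOO
              ...---..                      ooooOOOOOOOOOOOOOOOOOOOOOO
              ...----..                      oooooooOOOOOOOOOOOOOOOOOO
               ...x-...                      ..xxxxoooooOOOOOOOOOOOOOO
       OOoooooooooxxxxx..                    ...-xxxxooooooooOOOOOOOOO
       Ooooooooooooxxxxxoooo                 ..-----..ooooooooooOOOOOO
        ooooooooooooxxxxxxxoooooooooooo..   ...-xxxxx...  oooooooooOOO
          ooooooooooooxxxxxxxxxxxxxxxxxxxxxxxxxxxxxxxx...    ooooooooo
           oooooooooooooxxxxxxxxxxxxxxxxxxxxxxxxxxxxxxo..         oooo
            Oooooooooooooxxx
[... 2387 characters left out ...]
                 .ooooxxxxxxxxooooooOOOOOOOOOOOOOOOOOOooooooxo..      
                   ..ooooxoooooooooOOOOOOOOOOOOOOOOOOooooooooo..      
                     .....ooooooooOOOOOOOOOOOOOOOOOOOooooooooo..      
                                 OOOOOOOOOOOOOOOOOOOooooooxxoo..      
                                      OOOOOOOOOOOOOOoooooxxxx...      
                                         OOOOOOOOOOoooooxxxxx...      
                                         OOOOOOOOOoooooxxxxxx...      
                                          ooooOOOooooooxxxxx....      
                                        ....ooOOOOoooooo.......       
                                        ...               ...
```

Request:
jog_arm --pt "0.085 0.032 0 0 0 0 -1" --pt "0.085 0.032 0 0 0 0 -1" --pt "0 0 0 0 0 0 -1" --pt "0 0 0 0 0 0 -1"

```text
time_s: 24.78
tcp_pos: [0.5985, -0.0151, 0.1317]
tool_rot: [2.11, 2.327, -0.001]
ft_force: [-1.3, -0.6, -3.9]
finger_gap: 0.0203
grasp_force: 79.1
```

```bash
python3 look.py; python3 -c "
from rig import ctrl;import numpy as np
r=ctrl.observe()['tool_rot'];print(r,2*np.arctan2(r[1],r[0]))"
```

```text
t 24.775 tip x -0.0831 y -0.0062 z 0.0733 ft [-1.3 -0.6 -3.9] [-0.059  0.054 -0.009]
[ 2.11048788e+00  2.32700287e+00 -6.10231464e-04] 1.6683034189657833
```

Down to tip z 0.0385, then push the standing stone's top over toward −x.

Request:
jog_arm --pt "0.004 0 0.04 0 0 0 -1" --pt "0 0 0.029 0 0 0 -1" --pt "0 0 0 0 0 0 -1" --pt "0 0 0 0 0 0 -1"

```text
time_s: 25.28
tcp_pos: [0.5983, -0.0148, 0.0971]
tool_rot: [-2.114, -2.324, 0.0]
ft_force: [-0.3, -0.4, -1.9]
finger_gap: 0.0206
grasp_force: 79.1
```

```bash
python3 look.py; python3 asc.py
```

```text
t 25.275 tip x -0.0828 y -0.0060 z 0.0387 ft [-0.3 -0.4 -1.9] [-0.055 -0.033  0.055]
   .-------                                                                            ...-#####-   .~~~~~~~~~
    -------.                                                                           ...-#####.   .~~~~~~~~~
    -------.                                                                          ....######.   -~~~~~~~~~
.   .-------                                                                          ....######    -~~~~~~~~~
-   .-------     ...................     ...................      ................... ....#####-    ~~~~~~~~~~
~    -------     ###################     -##################.    .##################-  ..-#####-   .~~~~~~~~~~
~.   -------     ...................     ...................     ...................  ...-#####.   .~~~~~~~~~~
~.   .------.                                                                         ...-#####.   -~~~~~~~~~~
~-   .------.                                                                         ...-####-    ~~~~~~~~~~~
~~    -------   
[... 1614 characters left out ...]
 .#--   ...#####  ##-~~~~~~~~~~~~~
~~~~~~...-#####-............#-#.............-##-.............#-#........     .#--   ..-####-  ##-~~~~~~~~~~~~~
~~~~~~....#####-...........-###.............-##-.............#-#........     .#--   ..-####-  ##-#~~~~~~~~~~~~
~~~~~#-----------...--------..--------.....-----------------.---------------------....-----...---------~~~~~~~
~~~~~-......................                                                                           .~~~~~~
~~~~~..........................                                                                        .~~~~~~
~~~~~-...........................                . .                                                   .~~~~~~
```

Request:
jog_arm --pt "-0.024 0 0 0 0 0 -1" --pt "-0.024 0 0 0 0 0 -1" --pt "-0.024 0 0 0 0 0 -1" --pt "-0.018 0 0 0 0 0 -1" --pt "0 0 0 0 0 0 -1"

```text
time_s: 25.95
tcp_pos: [0.6026, -0.0601, 0.0971]
tool_rot: [-2.115, -2.323, 0.0]
ft_force: [0.0, 0.2, -2.3]
finger_gap: 0.0204
grasp_force: 79.1
```

```bash
python3 look.py; python3 asc.py
```

```text
t 25.95 tip x -0.1284 y -0.0061 z 0.0387 ft [ 0.   0.2 -2.3] [-0.053 -0.044  0.013]
   .-------       ..OOOOOOOOoxx.     .oOOOOOOOOoxx-.                  .-xoOOOOOOOox.   ...-#####.   .~~~~~~~~~
    -------         .oOOOOOoxx.       .oOOOOOoxxx.                     .xxOOOOOox.     ...-#####.   .~~~~~~~~~
    -------          .oOOOoxx.        .oOOOoxxx.                      ..xxoOOox.       ...-#####    -~~~~~~~~~
.   -------.          .oOoxx-          .Ooxxx.                         .-xoox.        ....#####-    ~~~~~~~~~~
-   .------.           .oxx-           .xxx.                           ..xx.           ...#####-    ~~~~~~~~~~
~    -------             --             .-                               .             ...#####.   .~~~~~~~~~~
~.   -------     ###################     -##################.    .##################-  ..-#####.   .~~~~~~~~~~
~.   .------     -------------------     -------------------.    .------------------. ...-#####.   -~~~~~~~~~~
~-   .------.              .Oo                                                        ...-####-    ~~~~~~~~~~~
~~    ------.    
[... 1613 characters left out ...]
 -#-- ~~~~~~~~~~~-##-~~~~~~~~~~~~~
~~~~~~~~~~~####~~~~~xoooxxxx#-#..#~~~~~~~~~~####~~~~~~~~~~~~~#-#~~~~#..xxxxxxx#--.~~~~~~~~~~~~##-~~~~~~~~~~~~~
~~~~~~~~~~~###~~~~~~-oooooxx#-#..-~~~~~~~~~~####~~~~~~~~~~~~~#-#~~~~-..xxxxxox#--.~~~~~~~~~~~~##-#~~~~~~~~~~~~
~~~~~#---------------xxxxxx...-...-----------------------------------...xxxxx.---.---------------------~~~~~~~
~~~~~-.......................                                                                          .~~~~~~
~~~~~.........................                                                                         .~~~~~~
~~~~~-..........................                 . ..                                                  .~~~~~~
```

Request:
jog_arm --pt "0 0 -0.07 0 0 0 -1" --pt "0 0 -0.06 0 0 0 -1" --pt "-0.1 -0.025 0 0 0 0 -1" --pt "-0.11 -0.032 0 0 0 0 -1" --pt "-0.11 -0.032 0 0 0 0 -1"

```text
time_s: 26.62
tcp_pos: [0.5734, -0.2235, 0.1624]
tool_rot: [2.111, 2.326, 0.001]
ft_force: [0.6, 0.5, -3.3]
finger_gap: 0.0205
grasp_force: 79.2
```

Request:
jog_arm --pt "-0.11 -0.032 0 0 0 0 -1" --pt "-0.11 -0.032 0 0 0 0 -1" --pt "-0.046 -0.014 0 0 0 0.006 -1" --pt "0 0 0 0 0 0 -1" --pt "0 0 0 0 0 0 -1"

```text
time_s: 27.25
tcp_pos: [0.5479, -0.3574, 0.1621]
tool_rot: [-2.122, -2.315, -0.001]
ft_force: [0.7, 0.5, -2.1]
finger_gap: 0.0202
grasp_force: 79.2
```

```bash
cat > home.py <<'E'
from rig import ctrl;import numpy as np
s=ctrl.observe();r=s['tool_rot'];a=2*np.arctan2(r[1],r[0]);d=np.array([.5473,-.3597,.0704])-s['tcp_pos']
e=np.array([np.cos(a),np.sin(a)]);print(s["time_s"],"yaw",a,"shares",(d[:2]@e)/.5,(d[0]*e[1]-d[1]*e[0])/.5,-d[2]/.5,s["ft_force"],s["ft_torque"],r)
E
python3 home.py
```

```text
27.25 yaw -4.625480539737486 shares -0.0044054483763032995 -0.001536156995760486 0.18349590688916653 [ 0.70157684  0.52562511 -2.11302448] [-0.04635413 -0.0557461   0.00261219] [-2.12243997e+00 -2.31540451e+00 -1.32136828e-03]
```

Request:
jog_arm --pt "-0.004 -0.0015 0.08 0 0 0.001 -1" --pt "0 0 0.07 0 0 0 -1" --pt "0 0 0.022 0 0 0 -1" --pt "0 0 0 0 0 0 -1" --pt "0 0 0 0 0 0 -1"

```text
time_s: 27.88
tcp_pos: [0.5479, -0.361, 0.0787]
tool_rot: [2.123, 2.311, 0.001]
ft_force: [-0.8, -1.2, -2.6]
finger_gap: 0.0208
grasp_force: 79.1
```

```bash
python3 home.py
```

```text
27.875 yaw 1.6555520044354788 shares 0.002665604455398345 -0.0009026331096417009 0.0166596052680702 [-0.80675748 -1.19590525 -2.64219   ] [-0.0641971   0.06428712  0.00442503] [2.12298916e+00 2.31100480e+00 7.45609128e-04]
```

Request:
jog_arm --pt "0 0 0.008 0 0 0 -1" --pt "0 0 0.004 0 0 0 -1" --pt "0 0 0.002 0 0 0 -1" --pt "0 0 0 0 0 0 -1" --pt "0 0 0 0 0 0 -1"

```text
time_s: 28.5
tcp_pos: [0.5469, -0.3611, 0.0704]
tool_rot: [2.125, 2.312, 0.0]
ft_force: [-1.7, 1.5, 6.7]
finger_gap: 0.0205
grasp_force: 80.0
```

```bash
python3 home.py
```

```text
28.5 yaw 1.6547492954342298 shares 0.002630157805831183 0.000956520259773915 6.787231498189827e-06 [-1.66866448  1.47061121  6.68291155] [ 0.20340669  0.41481641 -0.0691137 ] [2.12542244e+00 2.31179052e+00 1.31137208e-04]
```

Request:
jog_arm --pt "0 0 0 0 0 0 -0.4" --pt "0 0 0 0 0 0 0" --pt "0 0 0 0 0 0 0.5" --pt "0 0 0 0 0 0 1" --pt "0 0 0 0 0 0 1"

```text
time_s: 29.12
tcp_pos: [0.5467, -0.3608, 0.0691]
tool_rot: [-2.126, -2.313, -0.0]
ft_force: [-0.1, 0.9, -0.4]
finger_gap: 0.0853
grasp_force: 0.0
```

Request:
jog_arm --pt "0 0 0 0 0 0 1" --pt "0 0 -0.06 0 0 0 1" --pt "0 0 -0.12 0 0 0 1" --pt "0 0 -0.12 0 0 0 1" --pt "0 0 0 0 0 0 1"

```text
time_s: 29.75
tcp_pos: [0.5484, -0.362, 0.2275]
tool_rot: [2.117, 2.303, 0.002]
ft_force: [-0.3, -1.0, -0.8]
finger_gap: 0.0853
grasp_force: 0.0
```

```bash
python3 look.py a7
python3 - <<'E'
from asc import *
import sys,pickle;sys.argv=["x"]
from look import *
c=cams.capture("wrist");T=wT(s,c)
asc(c["pixels"],180,330,60,280,75)
P=np.array([[.056,.056,.08],[.056,-.056,.08],[-.1,.011,.092],[-.1,-.011,.092],[.04,.011,.092],[.04,-.011,.092]])
print(np.round(proj(c,W([.5462,-.3549,1.648],P),T)),s["tcp_pos"])
_,cs,cd=pickle.load(open("a7.pkl","rb"))
for q in(cs,cd): print();asc(cv2.rotate(rect(q),cv2.ROTATE_90_CLOCKWISE),0,773,0,361,103)
E
```

```text
t 29.75 tip x -0.4240 y 0.0759 z 0.1691 ft [-0.3 -1.  -0.8] [-0.015  0.    -0.011]
(732, 773, 3)
t 29.85 tip x -0.4229 y 0.0772 z 0.1619 ft [0.7 0.2 0. ] [ 0.001  0.037 -0.013]
~~~~~~~~~~~~~~~~~~~~~~~~~~~~~~~~~~~~~~~~~~~~~~~~~~~~~~~~~~~~~~~~~~~~~~~~~~~
~~~~~~~~~~~~~~~~~~~~~~~~~~~~~~~~~~~~~~~~~~~~~~~~~~~~~~~~~~~~~~~~~~~~~~~~~~~
~~~~~~~~~~~~~~~~~~~~~~~~~~~~~~~~~~~~~~~~~~~~~~~~~~~~~~~~~~~~~~~~~~~~~~~~~~~
~~~~~~~~~~~~~~~~~~~~~~~~~~~~~~~~~~~~~~~~~~~~~~~~~~~~~~~~~~~~~~~~~~~~~~~~~~~
~~~~~~~~~~~~~~~~~~~~~~~~~~~~~~~~~~~~~~~~~~~~~~~~~~~~~~~~~~~~~~~~~~~~~~~~~~~
~~~~~~~~~~~~~~--##~~~~~~-##~~~~~~--~~~~~~~~--~~~~~~##-~~~~~~##--~~~~~~~~~~~
~~~~~~~~~~~~~~--~~~~~~~--~~~~~~~~--~~~~~~~~--~~~~~~~~--~~~~~~~--~~~~~~~~~~~
~~~~~~~~~~~~~-.-~~~~~~~-.~~~~~~~~--~~~~~~~~--~~~~~~~~.-~~~~~~~-.~~~~~~~~~~~
~~~~~~~~~~~~~-.~~~~~~~~-.~~~~~~~~-.~~~~~~~~--~~~~~~~~.-~~~~~~~-.-~~~~~~~~~~
~~~~~~~~~~~~~-.~~~~~~~~-.~~~~~~~~-.~~~~~~~~--~~~~~~~~.-~~~~~~~-.-~~~~~~~~~~
~~~~~~~~~~~~~-.~~~~~~~~-.~~~~~~~~--~~~~~~~~--~~~~~~~~--~~~~~~~~.-~~~~~~~~~~
~~~~~~~~~~~~~-.~~~~~~~~-.~~~~~~~~--~~~~~~~~--~~~~~~~~--~~~~~~~~.-~~~~~~~~~~
~~~~~~~~~~~
[... 7667 characters left out ...]
    oo.                               OOOOOOOOOooooo....              ......
.......                  OOOOOooxo                             OOOOOOOOOOOOOOooo..               ......
........                 OOOOOooo.                               OOOOOOOOOOoo.                   ......
........                 OOOOoox.                                      OOoo.                     ......
........                   Oooo.                                                                 ......
..........                 .....                                                  ...     .      ......
.............................................................................................    ......
```

```bash
python3 -c "
from rig import sign_off
print(sign_off())"
```

```text
the job is handed in; nothing more can be done
None
```

I raked the heap out along the tray, put the rake back in its notches where it started, and handed the job in. By my camera checks all ten stones lie flat, with 3 in the +x third, 3 in the middle and 4 in the −x third; the pass/fail verdict was not shown to me.

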